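Finish the crosswise drying tower of slide mailers

ROBOT

A 6-joint arm with a two-finger parallel gripper is mounted at the origin on the work surface. World frame = base frame: x ahead of the robot, y to its left, z up, the work surface at z = 0. Lengths are in m, angles in rad, forces in N, time in s.
With the tool pointing down it reaches from about 0.275 to 0.75 m from the base axis. Payload 10.2 kg.
Tool frame: the origin (TCP) lies at the very end of the fingers, on their centre line; the grasp point (between the pads) lies 19 mm behind it; y points along the fingers, x is the direction in which the jaws open and shut, and the axes are right-handed (so a half turn about y gives the same grasp; the last joint's range is limited). The gripper opens to 85 mm and grips with 20 to 120 N. Pads are 22 mm wide; open, the fingers measure 114 mm over their backs; the gripper's body (76 mm by 85 mm) begins 54 mm behind the grasp point. The pads swing forward as they close: fully open they stand 13 mm farther back than shut.
Start: joints at [0.911, 0.313, 1.498, -0, 1.331, -0.223], TCP at [0.222, 0.476, 0.203] pointing down, gripper open.
Joint ranges: [-2.94, 2.94], [-0.97, 2.17], [0.19, 2.56], [-1.23, 4.37], [0.02, 3.11], [-2.88, 2.88]. Speed limits (rad/s): [2.39, 2.39, 3.01, 3.14, 3.14, 3.14].

INTERFACE

Orientations are given as a unit quaternion [w, x, y, z].
In Python, from rig import robot, eyes gives the robot as it stands. The module is installed in compiled form; this text tells all that it offers.
- The arm moves only by the shell command python3 -m creep 'ROWS'. ROWS is JSON, one flat list of numbers, 5 for each row, row after row: the shift along the tool's x, y, z in cm, then the turn about the tool's y in rad, then the opening in per cent of the stroke, from 0 (shut) to 100 (fully open). In form: [x, y, z, spin, grip, x, y, z, spin, grip, ...]. A call has 1 to 8 rows; each row is the pose to reach, as a shift and turn from the pose commanded when the call began, along the tool's axes at that moment; what a row does not reach only later rows make up. A row lasts 1/8 s, in which the tool goes at most 62.5 mm and 10.7 degrees, less where a joint would pass 70% of its speed; a pose out of reach is approached as far as the arm can. A call with a gripper value outside its range is refused whole. The fingers move at their own pace and stop on an object; the grip force is fixed at half the most. Time passes only in rows, so rows that repeat a pose let the fingers close. It gives the time, the measured TCP pose, the force and the opening at its end, in the units of the state.
- robot.read_state(): the state, without advancing time (a new reading comes with each control period).
- eyes.capture(name): name is "side" or "top"; returns the picture (400x640x3 uint8, blue, green, red); there is no depth.
- eyes.camera_info(name): a dict with "mtx" (3x3 intrinsics, pixels), "dist_coeffs" ([k1, k2, p1, p2, k3] as OpenCV has them; the pictures are not rectified), "T" (4x4, takes a point from camera to world coordinates). Camera axes: x right, y up, looking along -z (the intrinsics and any distortion apply to the point x, -y, -z); pixel columns grow to the right and rows downward; lengths in m; the calibration is good to about 2 mm. A picture is of the moment at which its call begins. camera_info takes no time and is no camera call.
- robot.sign_off(): hands the job in, once; it reports no verdict.
The state is a dict: "t": time; "joint_pos": joint angles; "qd": joint speeds; "effort": joint torques, N m; "position": TCP position; "tool_rot": TCP orientation; "wrist_force": force on the tool from outside, world axes, zero at the start; "ft_torque": the same for the moment, N m; "finger_gap": finger opening in m.
Only numpy, scipy, OpenCV 4.12 (cv2) and the standard library are available. Lean on these libraries where they do the work, as an engineer would, in place of code of your own. Each camera call takes 0.05 s, during which the arm holds its last target.

TASK

On the teal drain mat a drying tower of slide mailers has been begun: a blue pair, and one white mailer across it; complete the layer with the other white mailer, then lay the two orange ones, which will be read first, on top across the whites. Make each layer a parallel pair with the same open gap as the blue pair, square to the layer below and centred on it, so that the air gets through. Do not shift the blue pair, and leave the racks, jar, dishes, bottle and beaker where they stand; an orange mailer that is in the way may be put aside for a while.

Things in the scene. Friction and masses are not known exactly. Their poses are not given: they have to be found in the camera images.
- drain_mat: Teal ribbed drain mat, fixed, 130 x 130 x 8 mm, on which the drying tower stands. Origin: centre of its underside (its top is 8 mm higher); the blue mailers run along its y, 35 mm either side of its centre along its x.
- cork_pad: Cork bench pad, fixed, 140 x 140 x 4 mm, carrying a white mailer with an orange one lying across it. Origin: centre of its underside.
- black_pad: Black rubber bench pad, fixed, 150 x 130 x 4 mm, with one orange mailer lying along its y on the half of the pad at +x; the other half is empty. Origin: centre of its underside.
- blue_a: A closed flat plastic slide mailer, 110 x 32 x 20 mm, about 60 g. Origin: centre of its underside; x along its length, y across its width, z up. Blue; already in the bottom layer of the tower on the drain mat.
- blue_b: A closed flat plastic slide mailer, 110 x 32 x 20 mm, about 60 g. Origin: centre of its underside; x along its length, y across its width, z up. Blue; already in the bottom layer of the tower, parallel to the other, centres 70 mm apart.
- white_a: A closed flat plastic slide mailer, 110 x 32 x 20 mm, about 60 g. Origin: centre of its underside; x along its length, y across its width, z up. White; at the start an orange mailer lies across it.
- white_b: A closed flat plastic slide mailer, 110 x 32 x 20 mm, about 60 g. Origin: centre of its underside; x along its length, y across its width, z up. White; already in the tower, lying along the mat's x across the blue pair, 35 mm from the mat's centre at +y.
- orange_a: A closed flat plastic slide mailer, 110 x 32 x 20 mm, about 60 g. Origin: centre of its underside; x along its length, y across its width, z up. Orange; starts lying across a white one.
- orange_b: A closed flat plastic slide mailer, 110 x 32 x 20 mm, about 60 g. Origin: centre of its underside; x along its length, y across its width, z up. Orange; starts alone on the black pad.
- blue_rack: Bystander: blue vial rack with coloured caps, 100 x 44 x 46 mm high. Loose. Origin: centre of its underside.
- red_rack: Bystander: red vial rack with black and white caps, 100 x 44 x 46 mm high. Loose. Origin: centre of its underside.
- amber_jar: Bystander: small amber jar with a black cap, 48 mm diameter, 60 mm high. Loose. Origin: centre of its underside.
- dish_stack: Bystander: stack of four small culture dishes, 48 mm diameter, 52 mm high. Loose. Origin: centre of its underside.
- wash_bottle: Bystander: white wash bottle with a blue cap and bent spout, 66 mm diameter, 170 mm high. Loose. Origin: centre of its underside.
- beaker: Bystander: glass beaker, 70 mm diameter, 95 mm high. Loose. Origin: centre of its underside.
Not all that is in view belongs to the job. Leave any pink or yellow look-alike of the blue_a alone.

How it is judged:
On the way:
1. the second white mailer completes the layer: both lie as a pair across the blue pair (z of white_a in the frame of drain_mat between 0.023 and 0.033 m and x of white_a in the frame of drain_mat between -0.018 and 0.018 m and angle between the x axis of each of white_a, white_b and the x axis of drain_mat, either way round below 0.2 rad and angle between each of white_a, white_b's own z axis and vertical below 0.08 rad and linear speed of each of white_a, white_b below 0.02 m/s and z of white_b in the frame of drain_mat between 0.023 and 0.033 m and x of white_b in the frame of drain_mat between -0.018 and 0.018 m and ((y of white_a in the frame of drain_mat between 0.02 and 0.05 m and y of white_b in the frame of drain_mat between -0.05 and -0.02 m) or (y of white_b in the frame of drain_mat between 0.02 and 0.05 m and y of white_a in the frame of drain_mat between -0.05 and -0.02 m))), for 0.2 s.
At the end, for the whole second after the job is handed in: Blue, white and orange pairs lie crosswise in layers on the mat, at rest: each mailer beside the mat centre, one each side, centre line 20 to 50 mm from it (ideal 35), centred lengthwise within 18 mm, square within 0.2 rad, flat within 0.08 rad, height within 5 mm (all of step 1 and z of blue_a in the frame of drain_mat between 0.003 and 0.013 m and y of blue_a in the frame of drain_mat between -0.018 and 0.018 m and angle between the x axis of each of blue_a, blue_b, orange_a, orange_b and the y axis of drain_mat, either way round below 0.2 rad and angle between each of blue_a, blue_b, orange_a, orange_b's own z axis and vertical below 0.08 rad and linear speed of each of blue_a, blue_b, orange_a, orange_b below 0.02 m/s and z of blue_b in the frame of drain_mat between 0.003 and 0.013 m and y of blue_b in the frame of drain_mat between -0.018 and 0.018 m and ((x of blue_a in the frame of drain_mat between 0.02 and 0.05 m and x of blue_b in the frame of drain_mat between -0.05 and -0.02 m) or (x of blue_b in the frame of drain_mat between 0.02 and 0.05 m and x of blue_a in the frame of drain_mat between -0.05 and -0.02 m)) and z of orange_a in the frame of drain_mat between 0.043 and 0.053 m and y of orange_a in the frame of drain_mat between -0.018 and 0.018 m and z of orange_b in the frame of drain_mat between 0.043 and 0.053 m and y of orange_b in the frame of drain_mat between -0.018 and 0.018 m and ((x of orange_a in the frame of drain_mat between 0.02 and 0.05 m and x of orange_b in the frame of drain_mat between -0.05 and -0.02 m) or (x of orange_b in the frame of drain_mat between 0.02 and 0.05 m and x of orange_a in the frame of drain_mat between -0.05 and -0.02 m))); the robot touches nothing.
It fails at once if a blue mailer is shifted more than 15 mm (distance of any of blue_a, blue_b from where it was at the start of the episode above 0.015 m).
It fails at once if a bystander (rack, jar, dish stack, bottle or beaker) is moved more than 25 mm or tipped over (distance of any of blue_rack, red_rack, amber_jar, dish_stack, wash_bottle, beaker from where it was at the start of the episode above 0.025 m or angle between any of blue_rack, red_rack, amber_jar, dish_stack, wash_bottle, beaker's own z axis and vertical above 0.5 rad).
It also fails if it takes over 72 s, if anything falls off the work surface, if the arm or the gripper's body presses on something with over 40 N, if the wrist force passes 120 N, or if a joint passes its speed limit or range.

## Working session

There is one attempt and no reset: what is moved stays moved. The work goes in short steps, Python scripts to look and compute and a shell command to move; the robot and the scene stay as the last step left them, time stands still between calls to the robot, and variables do not carry over. Pictures are saved under pics/ and viewed, and the job is handed in when it is done.

```bash
mkdir -p pics; ls
python3 - <<'E'
from rig import robot, eyes
import cv2
print(robot.read_state())
for n in("top","side"):
    cv2.imwrite(f"pics/{n}0.png",eyes.capture(n)); i=eyes.camera_info(n); print(n,i)
E
```

```text
pics
{'t': 0.0, 'joint_pos': array([ 9.10599694e-01,  3.13472745e-01,  1.49847133e+00, -1.96768895e-05,
        1.33099676e+00, -2.23422823e-01]), 'qd': array([-1.00168348e-03, -8.78944334e-05,  1.50208168e-03, -8.23484615e-04,
       -1.15574081e-03, -2.81017736e-03]), 'effort': array([ 4.70975046e-04, -4.12282133e+01, -2.59735572e+01, -2.42959313e-04,
        4.24672267e-03, -2.65228074e-06]), 'position': array([0.22191855, 0.47545244, 0.20241058]), 'tool_rot': array([-0.59628371,  0.59661757,  0.37935133, -0.38024437]), 'wrist_force': array([-0.79112807,  0.38296858, -0.79189196]), 'ft_torque': array([ 0.01319288, -0.05126456,  0.03931224]), 'finger_gap': 0.08547984277383794}
top {'mtx': array([[505.69397874,   0.        , 319.17257071],
       [  0.        , 505.69397874, 199.43087958],
       [  0.        ,   0.        ,   1.        ]]), 'dist_coeffs': array([-0.1644045,  0.       ,  0.       ,  0.       ,  0.       ]), 'T': array([[ 0.01379998,  0.9962667 , -0.08521866,  0.39142337],
       [-0.99970602,  0.0120478 , -0.02104119,  0.0407743 ],
       [-0.01993594,  0.08548398,  0.99614007,  1.35135624],
       [ 0.        ,  0.        ,  0.        ,  1.        ]])}
side {'mtx': array([[493.17070979,   0.        , 322.98276126],
       [  0.        , 493.17070979, 200.99770579],
       [  0.        ,   0.        ,   1.        ]]), 'dist_coeffs': array([-0.02218118,  0.        ,  0.        ,  0.        ,  0.        ]), 'T': array([[ 0.78382005,  0.39059336, -0.48276594, -0.09941799],
       [-0.62071952,  0.51565834, -0.5905961 , -0.65643912],
       [ 0.01825937,  0.76258331,  0.64663227,  0.84920028],
       [ 0.        ,  0.        ,  0.        ,  1.        ]])}
```

View pics/top0.png

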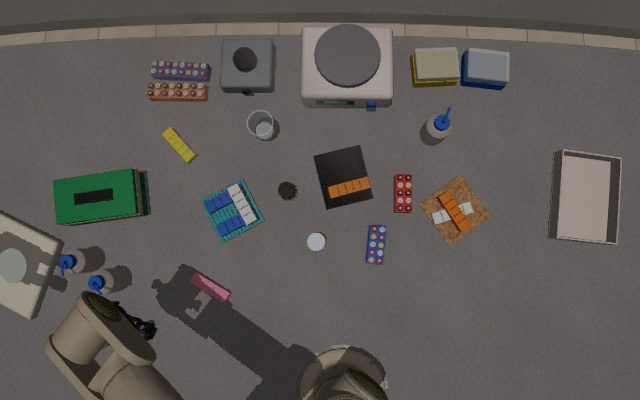

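View pics/side0.png

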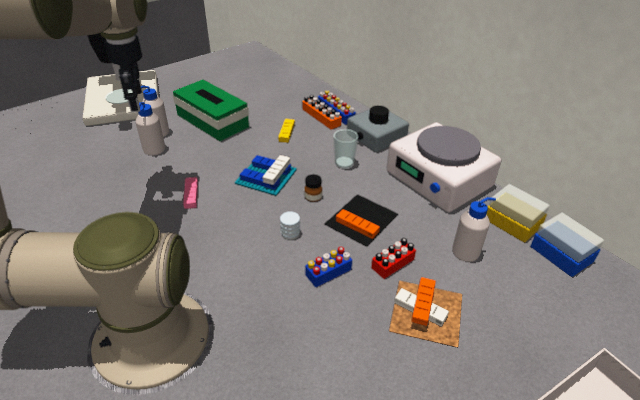

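The mat with two blue mailers and one white is at (233,211) in the top view. The cork pad, with orange across white, is at (455,210), and the black pad with one orange is at (343,178). The yellow (179,145) and pink (210,287) ones are look-alikes and I'll leave them alone. Next come enlarged crops.

Run:
```python
import cv2,numpy as np
im=cv2.imread("pics/top0.png")
def crop(x,y,w,h,s,n): cv2.imwrite(n,cv2.resize(im[y:y+h,x:x+w],None,fx=s,fy=s,interpolation=cv2.INTER_CUBIC))
a=cv2.resize(im[170:250,193:273],None,fx=7,fy=7,interpolation=cv2.INTER_CUBIC)
cv2.imwrite("pics/c1.png",a)
cv2.imwrite("pics/c2.png",cv2.resize(im[170:250,415:495],None,fx=7,fy=7,interpolation=cv2.INTER_CUBIC))
cv2.imwrite("pics/c3.png",cv2.resize(im[140:220,303:383],None,fx=7,fy=7,interpolation=cv2.INTER_CUBIC))
```

```text
(no output)
```

View pics/c1.png

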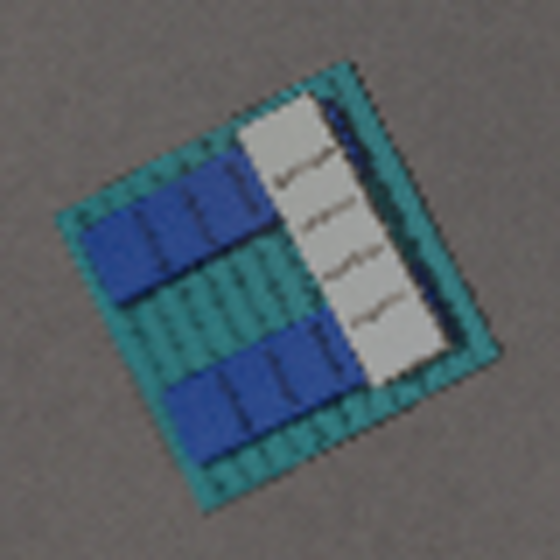

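View pics/c2.png

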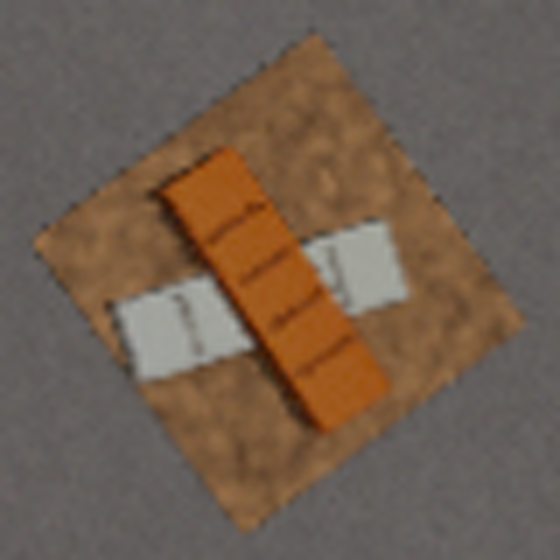

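View pics/c3.png

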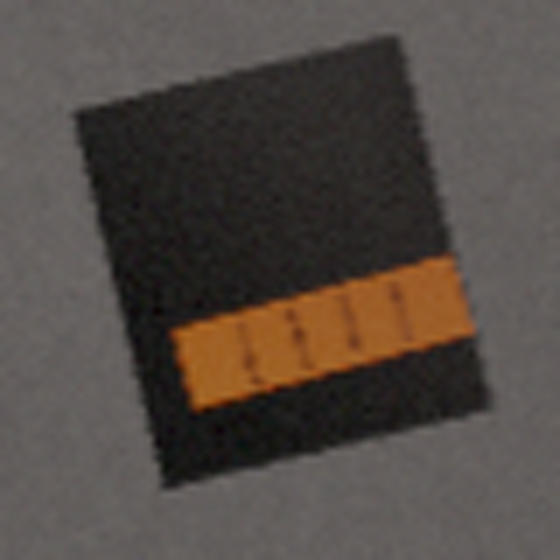

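Clear corners are readable in all three crops. I'll convert them to world poses using the known heights.

```bash
cat > h.py <<'E'
import numpy as np,cv2
from rig import robot,eyes
from scipy.spatial.transform import Rotation as R
def px2w(px,z,cam="top"):
    i=eyes.camera_info(cam);p=cv2.undistortPoints(np.array(px,float).reshape(-1,1,2),i["mtx"],i["dist_coeffs"])[:,0]
    d=np.c_[p[:,0],-p[:,1],-np.ones(len(p))]@i["T"][:3,:3].T;o=i["T"][:3,3]
    return (o+d*((z-o[2])/d[:,2])[:,None])[:,:2]
def w2px(P,cam="top"):
    i=eyes.camera_info(cam);q=(np.atleast_2d(P)-i["T"][:3,3])@i["T"][:3,:3]
    return cv2.projectPoints(q*[1,-1,-1],np.zeros(3),np.zeros(3),i["mtx"],i["dist_coeffs"])[0][:,0]
def crop2px(c,o,s=7): return (np.array(c,float)+.5)/s-.5+np.array(o)
def rect(px,z,cam="top"):
    w=px2w(px,z,cam).astype(np.float32);c=w.mean(0)
    e=[w[(k+1)%4]-w[k] for k in range(4)];L=[np.linalg.norm(v) for v in e]
    k=int(L[1]+L[3]>L[0]+L[2]);v=e[k]-e[k+2]
    return c,np.degrees(np.arctan2(v[1],v[0]))%180,np.array(L)
def tool():
    s=robot.read_state();w,x,y,z=s["tool_rot"];r=R.from_quat([x,y,z,w]).as_matrix();return s,r
E
cat > m0.py <<'E'
from h import *
np.set_printoptions(precision=4,suppress=True)
D={"mat":([(347,62),(500,352),(208,512),(57,215)],(193,170),.008),
"white_b":([(305,93),(450,348),(373,388),(238,132)],(193,170),.048),
"white_a":([(118,307),(390,220),(410,297),(143,380)],(415,170),.024),
"orange_a":([(232,148),(390,383),(322,432),(163,193)],(415,170),.044),
"cork":([(315,35),(523,322),(247,530),(35,242)],(415,170),.004),
"black":([(400,36),(492,408),(165,488),(77,115)],(303,140),.004),
"orange_b":([(172,328),(455,254),(474,330),(197,410)],(303,140),.024)}
for k,(c,o,z) in D.items():
    a=rect(crop2px(c,o),z);print(k,*a)
for k,p,z in [("jar",(287,190),.06),("dish",(316,241),.052),("redrack",(403,194),.046),("bluerack",(376,245),.046),("beaker",(261,117),.095),("bottle",(440,123),.17)]: print(k,px2w([p],z)[0])
s,r=tool();print(s["position"]);print(r)
E
python3 m0.py
```

```text
mat [0.4744 0.3024] 29.049026 [0.1269 0.1278 0.1293 0.1272]
white_b [0.489 0.271] 30.253769 [0.1103 0.0323 0.1089 0.0291]
white_a [ 0.4744 -0.2848] 107.73043 [0.1105 0.0302 0.108  0.029 ]
orange_a [ 0.4777 -0.284 ] 34.145615 [0.1056 0.0319 0.1068 0.0314]
cork [ 0.4831 -0.2957] 36.564774 [0.1369 0.1357 0.1367 0.1369]
black [0.5684 0.0059] 14.0052185 [0.1483 0.1287 0.148  0.1285]
orange_b [ 0.5395 -0.0093] 106.137405 [0.1106 0.0297 0.1088 0.0324]
jar [0.5252 0.1512]
dish [0.3955 0.0749]
redrack [ 0.5199 -0.1492]
bluerack [ 0.3871 -0.0796]
beaker [0.7083 0.2187]
bottle [ 0.6799 -0.2214]
[0.2219 0.4755 0.2025]
[[ 0.423  -0.0007 -0.9061]
 [ 0.9061 -0.001   0.423 ]
 [-0.0012 -1.      0.0002]]
```

```bash
cat > go.py <<'E'
# usage: go.py x y z jawyaw_deg -> shift in tool axes (cm), spin (rad)
import sys
from h import *
x,y,z,a=map(float,sys.argv[1:5]);s,r=tool()
d=r.T@(np.array([x,y,z])-s["position"])*100
cur=np.degrees(np.arctan2(r[1,0],r[0,0]));da=(a-cur+180)%360-180
print("t",round(s["t"],2),"pos",s["position"].round(4),"yaw",cur.round(1),"gap",round(s["finger_gap"],4),"-> shift",d.round(2),"spin",np.radians(-da).round(3),"j6",s["joint_pos"][5].round(2),"tilt",r[2,1].round(4))
E
python3 go.py 0.478 -0.284 0.12 -55.8
```

```text
t 0.1 pos [0.2219 0.4755 0.2025] yaw 65.0 gap 0.0852 -> shift [-57.98   8.3  -55.33] spin 2.108 j6 -0.22 tilt -1.0
```

```bash
python3 -m creep '[-4.2,1,-4,0.15,70, -8.4,2,-8,0.3,70, -12.6,3,-12,0.46,70, -16.8,4,-16,0.61,70, -21,5,-20,0.76,70, -25.2,6,-24,0.92,70, -29.4,7,-28,1.07,70, -33.6,8,-32,1.22,70]'; python3 go.py 0.478 -0.284 0.12 -55.8
```

```text
t: 1.1
position: [0.3701, 0.034, 0.1228]
tool_rot: [-0.706, 0.706, -0.032, 0.032]
wrist_force: [0.6, 0.1, -0.2]
finger_gap: 0.0595
t 1.1 pos [0.3701 0.034  0.1228] yaw -5.2 gap 0.0595 -> shift [ 13.64   0.28 -30.68] spin 0.883 j6 -0.14 tilt -1.0
```

```bash
python3 -c "
from rig import robot;print(robot.read_state()['joint_pos'].round(3))"
python3 -m creep '[1.7,0,-3.8,0.11,70, 3.4,0,-7.7,0.22,70, 5.1,0,-11.5,0.33,70, 6.8,0,-15.3,0.44,70, 8.5,0,-19.2,0.55,70, 10.2,0,-23,0.66,70, 12,0,-26.8,0.77,70, 13.6,0.2,-30.7,0.88,70]'; python3 go.py 0.478 -0.284 0.12 -55.8;python3 -c "
from rig import robot;print(robot.read_state()['joint_pos'].round(3))"
```

```text
[-0.227  0.065  2.031  0.     1.046 -0.136]
t: 2.1
position: [0.4793, -0.2829, 0.1207]
tool_rot: [0.626, -0.626, 0.33, -0.329]
wrist_force: [-0.2, -0.8, 0.2]
finger_gap: 0.0598
t 2.1 pos [ 0.4793 -0.2829  0.1207] yaw -55.6 gap 0.0598 -> shift [ 0.01  0.07 -0.17] spin 0.004 j6 0.23 tilt -1.0
[-0.744  0.457  1.515  0.     1.171  0.226]
```

```bash
python3 -m creep '[0,3,-0.2,0,70, 0,6,-0.2,0,70]'
python3 - <<'E'
from h import *
im=eyes.capture("side");cv2.imwrite("pics/s1.png",cv2.resize(im[230:370,360:500],None,fx=4,fy=4,interpolation=cv2.INTER_CUBIC))
E
python3 go.py 0.4777 -0.284 0.027 -55.8
```

```text
t: 2.35
position: [0.4771, -0.2831, 0.0598]
tool_rot: [0.626, -0.626, 0.329, -0.329]
wrist_force: [0.3, -0.2, 0.3]
finger_gap: 0.0602
t 2.4 pos [ 0.4755 -0.2814  0.0559] yaw -55.4 gap 0.0598 -> shift [0.36 2.89 0.04] spin 0.007 j6 0.22 tilt -1.0
```

View pics/s1.png

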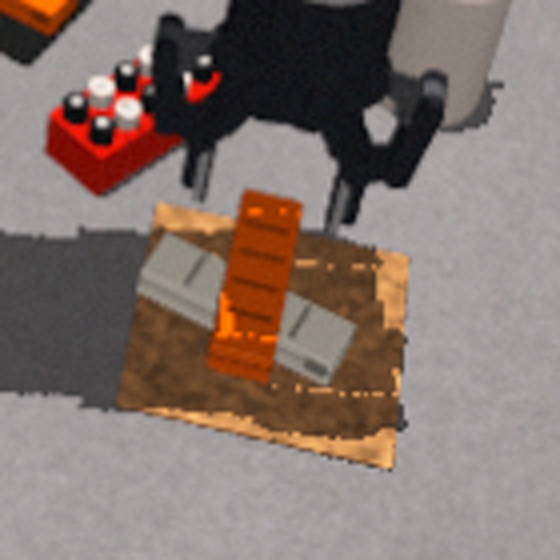

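The fingers straddle the orange mailer's centre line, so I'll settle, lower and grip.

```bash
python3 -m creep '[0.3,1.5,0,0,70, 0.3,2.8,0,0,70, 0.3,2.8,0,0,70]'; python3 go.py 0.4777 -0.284 0.027 -55.8
```

```text
t: 2.78
position: [0.4789, -0.285, 0.0325]
tool_rot: [0.626, -0.626, 0.329, -0.328]
wrist_force: [0.3, 0.0, 0.0]
finger_gap: 0.0603
t 2.77 pos [ 0.4789 -0.285   0.0325] yaw -55.3 gap 0.0603 -> shift [-0.15  0.55 -0.04] spin 0.008 j6 0.22 tilt -1.0
```

```bash
python3 -m creep '[-0.1,0.6,0,0,70, -0.1,0.6,0,0,20, -0.1,0.6,0,0,20, -0.1,0.6,0,0,20, -0.1,0.6,0,0,20, -0.1,0.6,0,0,20]'; python3 go.py 0.4777 -0.284 0.15 -55.8
```

```text
t: 3.52
position: [0.4785, -0.2845, 0.027]
tool_rot: [-0.626, 0.626, -0.328, 0.328]
wrist_force: [0.8, -0.1, 0.2]
finger_gap: 0.0171
t 3.52 pos [ 0.4785 -0.2845  0.027 ] yaw -55.3 gap 0.0171 -> shift [ -0.08 -12.3   -0.04] spin 0.008 j6 0.22 tilt -1.0
```

Run:
```python
from h import *
im=eyes.capture("side");a=cv2.resize(im[230:370,360:500],None,fx=4,fy=4,interpolation=cv2.INTER_CUBIC);cv2.imwrite("pics/s2.png",a)
im=eyes.capture("top");cv2.imwrite("pics/t2.png",cv2.resize(im[160:270,400:510],None,fx=5,fy=5,interpolation=cv2.INTER_CUBIC))
```

```text
(no output)
```

View pics/s2.png

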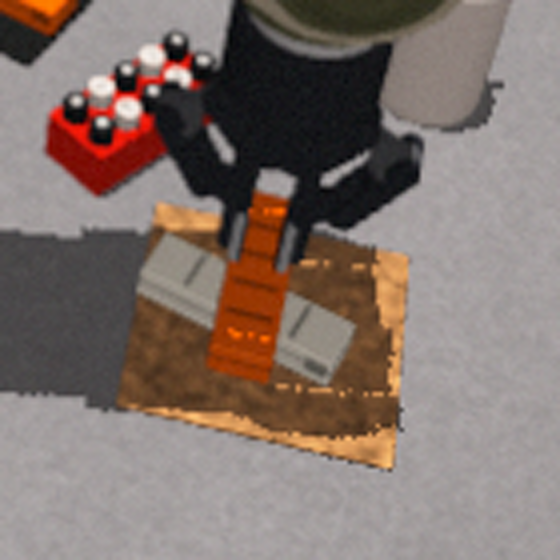

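View pics/t2.png

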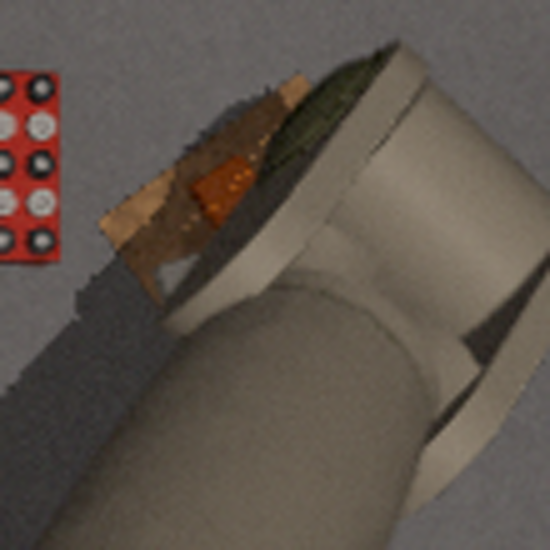

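Run:
```python
from h import *
im=eyes.capture("side");s,r=tool();p=s["position"]
a=cv2.resize(im[250:330,380:480],None,fx=8,fy=8,interpolation=cv2.INTER_CUBIC)
def pt(P,c):
    q=(w2px(P,"side")[0]-[380,250]+.5)*8-.5; cv2.circle(a,tuple(int(v) for v in q),4,c,-1)
pt(p,(255,0,255))
for k in(-1,1):
  pt(p+r[:,0]*k*.0085,(0,255,0)); pt(p+r[:,0]*k*.0085-.019*r[:,1],(255,255,0))
# expected orange top corners
u=np.array([np.cos(np.radians(34.15)),np.sin(np.radians(34.15)),0]);v=np.array([-u[1],u[0],0])
for i in(-1,1):
  for j in(-1,1): pt(np.array([.4777,-.284,.044])+u*i*.055+v*j*.016,(0,0,0))
cv2.imwrite("pics/s3.png",a);print(s["finger_gap"],s["t"])
```

```text
0.01693994032003678 3.675
```

View pics/s3.png

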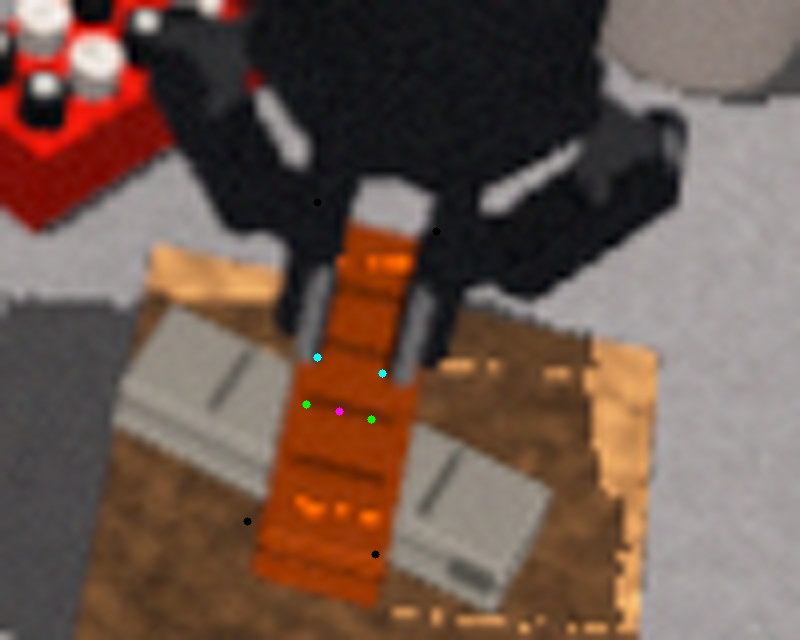

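Run:
```python
from h import *
im=cv2.imread("pics/side0.png")
a=cv2.resize(im[260:350,370:480],None,fx=7,fy=7,interpolation=cv2.INTER_CUBIC)
def pt(P,c):
    q=(w2px(P,"side")[0]-[370,260]+.5)*7-.5; cv2.circle(a,tuple(int(v) for v in q),3,c,-1)
for c,z,col in [([(315,35),(523,322),(247,530),(35,242)],.004,(255,0,0)),([(232,148),(390,383),(322,432),(163,193)],.044,(0,255,0)),([(118,307),(390,220),(410,297),(143,380)],.024,(255,0,255))]:
    for p in px2w(crop2px(c,(415,170)),z): pt(np.r_[p,z],col)
cv2.imwrite("pics/s4.png",a)
```

```text
(no output)
```

View pics/s4.png

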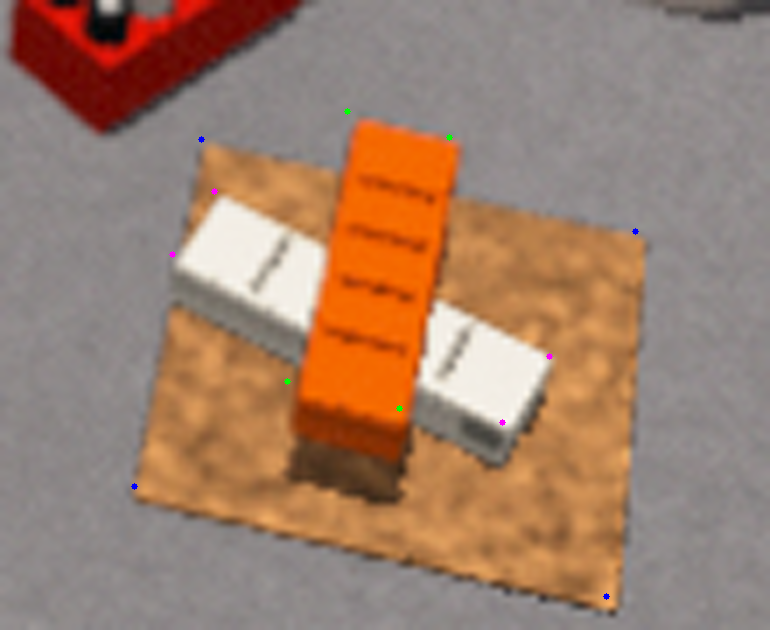

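The fingers closed to 17 mm with nothing between them. In the side view the tips sit about 20 mm higher than the stated TCP, above the orange's top. I'll open and lower in small steps, checking the picture each time.

```bash
python3 -m creep '[0,-0.3,0,0,60, 0,-0.3,0,0,60, 0,-0.3,0,0,60, 0,-0.3,0,0,60]'
cat > look.py <<'E'
import sys
from h import *
# look.py out x0 y0 w h scale
o,x,y,w,h,f=sys.argv[1],*map(int,sys.argv[2:7]);cam=sys.argv[7] if len(sys.argv)>7 else "side"
im=eyes.capture(cam);s,r=tool();p=s["position"]
a=cv2.resize(im[y:y+h,x:x+w],None,fx=f,fy=f,interpolation=cv2.INTER_CUBIC)
def pt(P,c):
    q=(w2px(P,cam)[0]-[x,y]+.5)*f-.5; cv2.circle(a,tuple(int(v) for v in q),3,c,-1)
g=s["finger_gap"]/2
pt(p,(255,0,255))
for k in(-1,1): pt(p+r[:,0]*k*g,(0,255,0)); pt(p+r[:,0]*k*g-.019*r[:,1],(255,255,0))
cv2.imwrite("pics/"+o,a);print(s["t"],p,s["finger_gap"],s["wrist_force"])
E
python3 look.py s5.png 380 250 100 80 8
```

```text
t: 4.18
position: [0.4785, -0.2844, 0.0299]
tool_rot: [0.626, -0.626, 0.328, -0.328]
wrist_force: [-0.6, -0.2, -0.1]
finger_gap: 0.0512
4.225 [ 0.47851463 -0.28442367  0.0299571 ] 0.051141942012890504 [0.89497816 0.50183381 0.45910487]
```

View pics/s5.png

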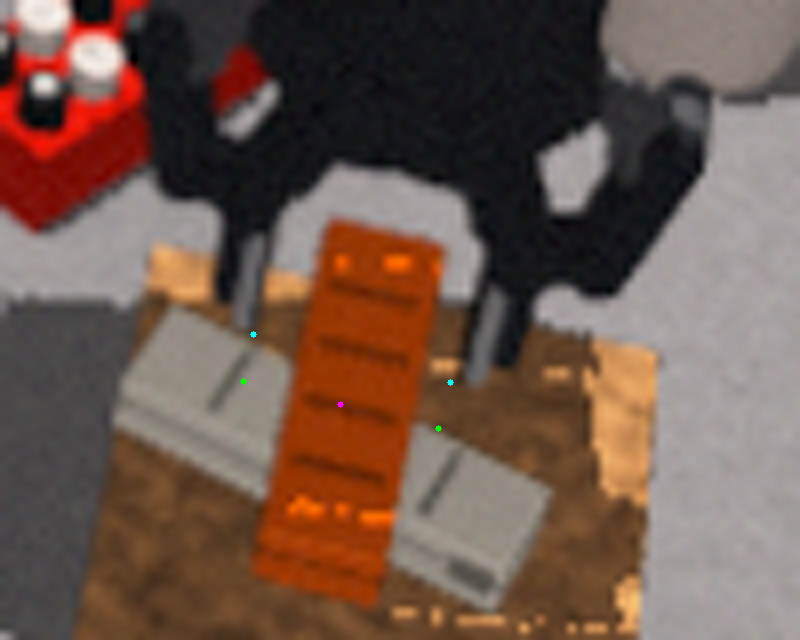

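```bash
python3 -m creep '[0,0.7,0,0,60, 0,1.4,0,0,60, 0,1.4,0,0,60]'; python3 look.py s6.png 380 250 100 80 8
```

```text
t: 4.6
position: [0.4782, -0.2841, 0.0152]
tool_rot: [0.626, -0.626, 0.329, -0.328]
wrist_force: [-0.2, -0.3, 0.1]
finger_gap: 0.0512
4.65 [ 0.4783897  -0.28431655  0.0155914 ] 0.05113600071246213 [0.18120479 0.18567277 0.61637566]
```

View pics/s6.png

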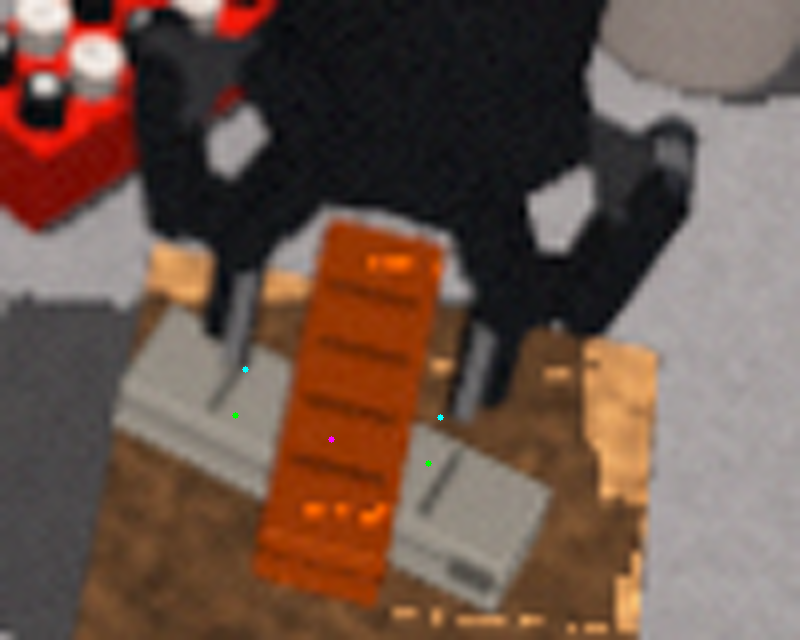

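```bash
python3 -m creep '[0,0.5,0,0,60, 0,1.0,0,0,60, 0,1.0,0,0,60]'; python3 look.py s7.png 380 250 100 80 8
```

```text
t: 5.03
position: [0.4783, -0.2843, 0.0055]
tool_rot: [0.626, -0.626, 0.329, -0.328]
wrist_force: [-0.1, -0.2, 0.5]
finger_gap: 0.0513
5.075 [ 0.47847226 -0.28440848  0.0058277 ] 0.0510562537349791 [0.61833741 0.26606353 0.4878284 ]
```

View pics/s7.png

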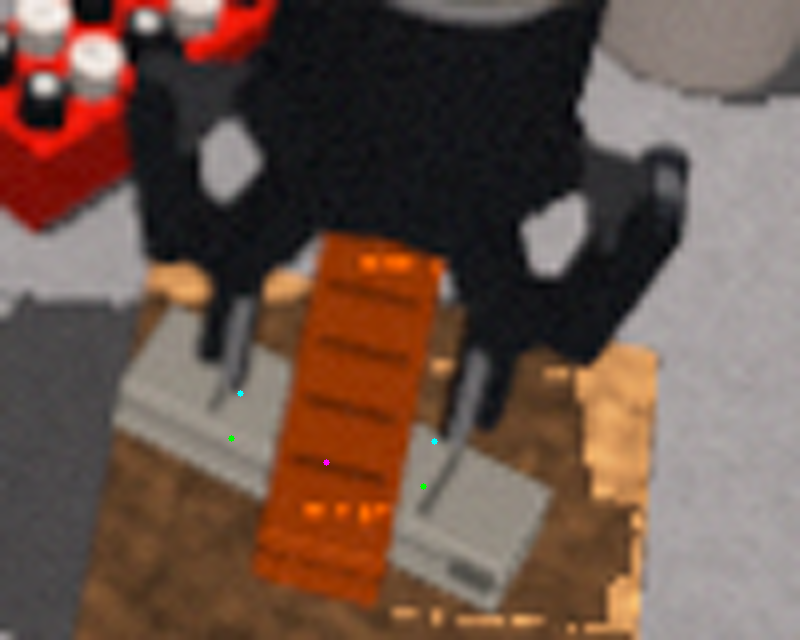

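The tips now reach about the white's top on both sides of the orange, with no contact force. Closing.

```bash
python3 -m creep '[0,0,0,0,30, 0,0,0,0,25, 0,0,0,0,20, 0,0,0,0,20]'; python3 go.py 0.4777 -0.284 0.1 -55.8
```

```text
t: 5.58
position: [0.4788, -0.2847, 0.0065]
tool_rot: [-0.626, 0.626, -0.328, 0.329]
wrist_force: [-0.8, 1.0, 5.0]
finger_gap: 0.0301
t 5.58 pos [ 0.4788 -0.2847  0.0065] yaw -55.3 gap 0.0301 -> shift [-0.11 -9.35 -0.05] spin 0.008 j6 0.22 tilt -1.0
```

```bash
python3 -m creep '[0,-3,0,0,20, 0,-7,0,0,20, 0,-10,0,0,20, 0,-10,0,0,20]'; python3 look.py s8.png 330 170 150 180 4; python3 go.py 0.604 0.015 0.1 14.5
```

```text
t: 6.08
position: [0.4792, -0.285, 0.1076]
tool_rot: [-0.626, 0.627, -0.327, 0.33]
wrist_force: [0.0, -0.3, -0.2]
finger_gap: 0.0301
6.125 [ 0.47852495 -0.28441808  0.10589769] 0.02991478467617018 [-1.01424105 -0.79751854 -1.47737362]
t 6.12 pos [ 0.4785 -0.2844  0.1059] yaw -55.3 gap 0.0299 -> shift [-17.5    0.58  27.35] spin -1.219 j6 0.22 tilt -1.0
```

View pics/s8.png

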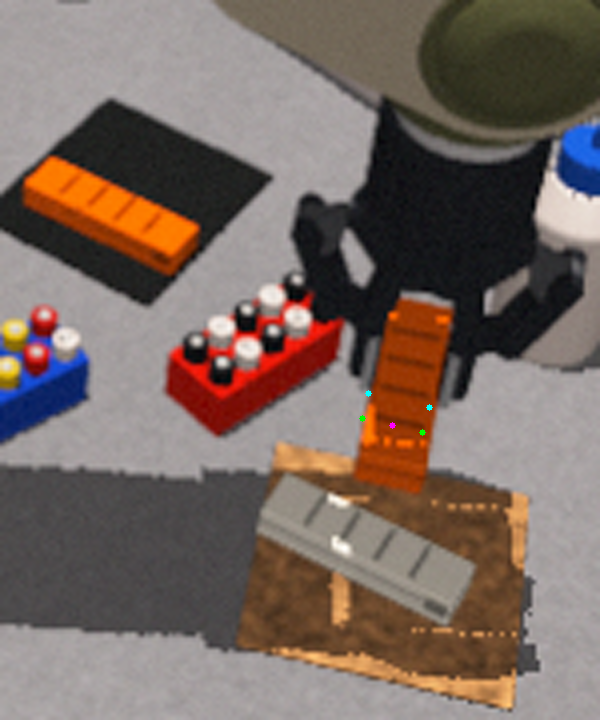

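Held and lifted; the white stayed put. Moving to the empty half of the black pad.

```bash
python3 -m creep '[-2,0,3,-0.13,20, -4.5,0,7,-0.3,20, -7,0,11,-0.48,20, -9.5,0,15,-0.66,20, -12,0,19,-0.84,20, -14.5,0,22.7,-1.02,20, -17,0,26.5,-1.18,20, -17.5,0,27.35,-1.22,20]';  python3 -m creep '[0,0,0,0,20, 0,0,0,0,20]';python3 go.py 0.604 0.015 -0.003 14.5
```

```text
t: 7.12
position: [0.6036, 0.0174, 0.1039]
tool_rot: [0.702, -0.701, -0.09, 0.092]
wrist_force: [0.6, -0.7, -0.5]
finger_gap: 0.0298
t: 7.38
position: [0.6035, 0.0138, 0.1054]
tool_rot: [0.702, -0.702, -0.088, 0.089]
wrist_force: [0.1, 0.3, -0.8]
finger_gap: 0.0302
t 7.38 pos [0.6035 0.0138 0.1054] yaw 14.4 gap 0.0302 -> shift [ 0.09 10.84  0.1 ] spin -0.002 j6 -0.42 tilt -1.0
```

```bash
python3 -m creep '[0.1,4,0.1,0,20, 0.1,8,0.1,0,20, 0.1,10.5,0.1,0,20, 0.1,10.8,0.1,0,20]'; python3 look.py s9.png 310 170 110 90 6
```

```text
t: 7.88
position: [0.6035, 0.0153, -0.0035]
tool_rot: [0.702, -0.701, -0.088, 0.09]
wrist_force: [-0.0, 0.1, -0.8]
finger_gap: 0.0301
7.925 [ 0.60434095  0.01535725 -0.00241128] 0.030366718990147673 [ 0.55805885  0.60049147 -1.0130207 ]
```

View pics/s9.png

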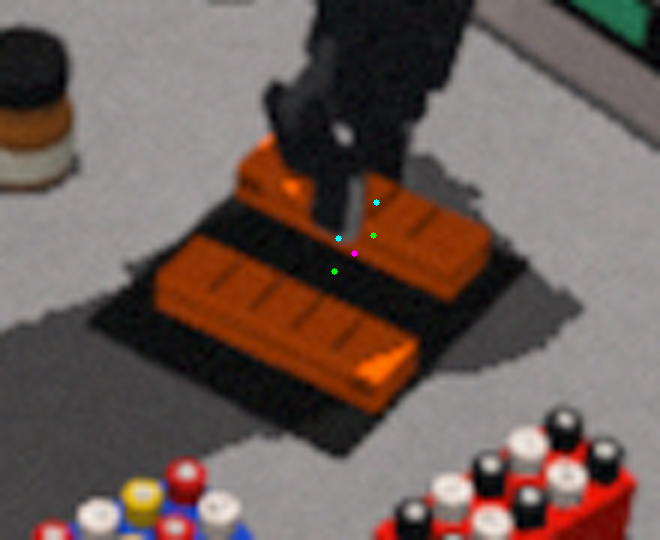

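```bash
python3 -m creep '[0,0.5,0,0,20, 0,0.85,0,0,20, 0,0.85,0,0,20]'
```

```text
t: 8.3
position: [0.6048, 0.0162, -0.0103]
tool_rot: [-0.701, 0.701, 0.09, -0.089]
wrist_force: [-0.2, -0.2, -0.5]
finger_gap: 0.0302
```

```bash
python3 look.py s10.png 310 170 110 90 6
```

```text
8.35 [ 0.60485535  0.016244   -0.01022385] 0.029791374849748257 [ 0.00385474  0.4821837  -0.33375493]
```

View pics/s10.png

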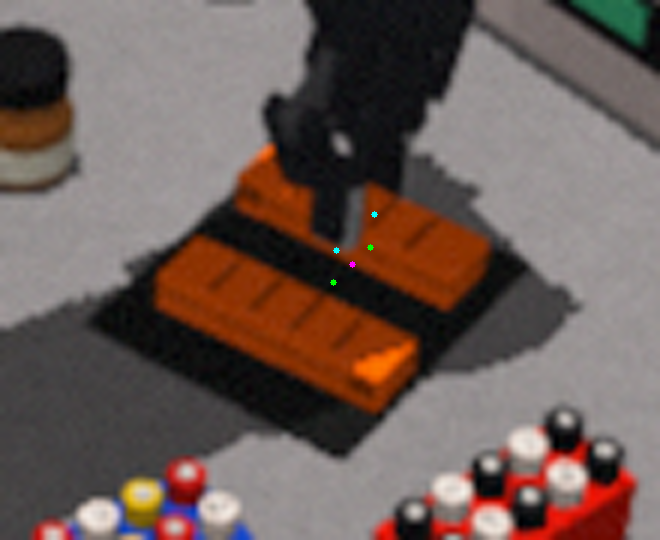

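```bash
python3 -m creep '[0,0.25,0,0,20, 0,0.25,0,0,20]';python3 -m creep '[0,0.2,0,0,20, 0,0.2,0,0,20]'; python3 -c "
from rig import robot;print(robot.read_state()['joint_pos'].round(3))"
```

```text
t: 8.6
position: [0.6047, 0.0163, -0.0131]
tool_rot: [0.701, -0.701, -0.09, 0.09]
wrist_force: [0.1, 0.1, -0.9]
finger_gap: 0.0299
t: 8.85
position: [0.6049, 0.0163, -0.0135]
tool_rot: [-0.701, 0.701, 0.09, -0.09]
wrist_force: [-5.8, 0.2, 12.5]
finger_gap: 0.0301
[-0.166  0.724  1.459 -0.     0.959 -0.421]
```

Contact at a reading of −0.0133, so a held base sits 17.3 mm above the TCP reading. Releasing, then lifting and moving over the white mailer.

```bash
python3 -m creep '[0,-0.1,0,0,55, 0,-0.1,0,0,55, 0,-0.1,0,0,55, 0,-4,0,0,55, 0,-9,0,0,60, 0,-12,0,0,60, 0,-12,0,0,60]';python3 look.py s11.png 310 150 200 190 3
python3 - <<'E'
from h import *
cv2.imwrite("pics/t11.png",cv2.resize(eyes.capture("top")[130:250,300:500],None,fx=4,fy=4,interpolation=cv2.INTER_CUBIC))
E
python3 go.py 0.4744 -0.2848 0.1 17.7
```

```text
t: 9.72
position: [0.6059, 0.0161, 0.1072]
tool_rot: [-0.701, 0.702, 0.091, -0.088]
wrist_force: [-0.3, -0.4, -0.2]
finger_gap: 0.0513
9.775 [0.60488751 0.01623213 0.1052283 ] 0.051054054194444615 [-0.30722459 -0.62935264 -0.29684842]
t 9.82 pos [0.6043 0.0163 0.1041] yaw 14.6 gap 0.0511 -> shift [-20.14   0.42 -25.88] spin -0.055 j6 -0.42 tilt -1.0
```

View pics/t11.png

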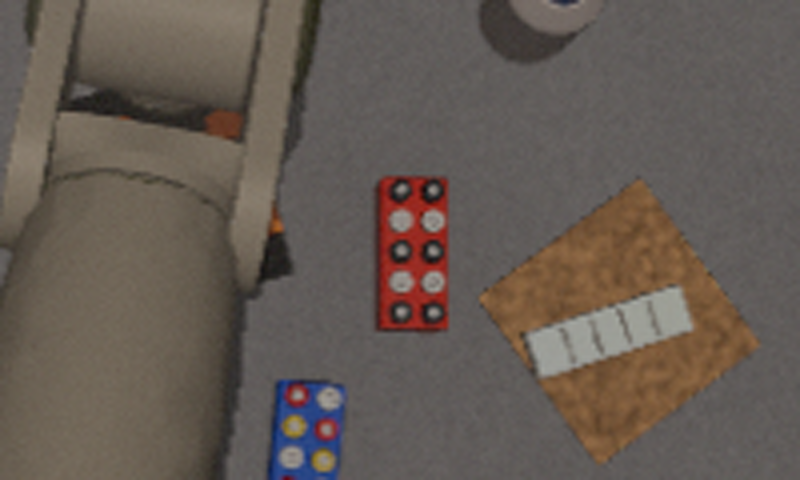

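View pics/s11.png

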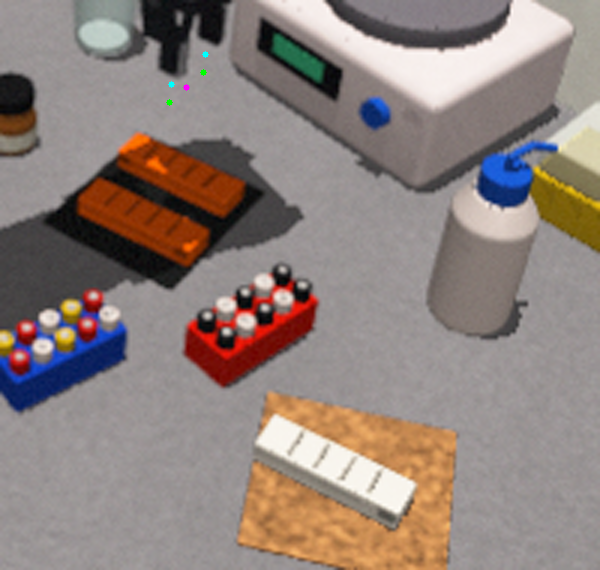

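```bash
python3 - <<'E'
from h import *
print(rect(crop2px([(527,335),(683,286),(693,328),(541,377)],(300,130),4),.024))
E
python3 -m creep '[-2.4,0,-3,0,65, -5,0,-6.5,0,65, -7.7,0,-10,0,65, -10.5,0,-13.5,0,65, -13.2,0,-17,0,65, -16,0,-20.5,0,65, -18.5,0,-24,0,65, -20.1,0,-25.9,-0.05,65]';python3 -m creep '[0,0,0,0,65, 0,0,0,0,65]'; python3 go.py 0.4744 -0.2848 0 17.7
```

```text
(array([ 0.47459066, -0.28451735], dtype=float32), np.float32(107.87297), array([0.11069478, 0.02865057, 0.10798167, 0.02914578], dtype=float32))
t: 10.82
position: [0.4739, -0.2862, 0.1033]
tool_rot: [0.7, -0.698, -0.106, 0.108]
wrist_force: [0.6, 0.6, -0.3]
finger_gap: 0.0554
t: 11.08
position: [0.4753, -0.284, 0.1041]
tool_rot: [0.7, -0.698, -0.107, 0.107]
wrist_force: [0.5, 0.6, -0.1]
finger_gap: 0.0557
t 11.07 pos [ 0.4753 -0.284   0.1041] yaw 17.4 gap 0.0557 -> shift [-0.1  10.41 -0.07] spin -0.005 j6 -1.05 tilt -1.0
```

```bash
python3 -m creep '[-0.1,4,-0.1,0,65, -0.1,8,-0.1,0,65, -0.1,10.5,-0.1,0,65, -0.1,11.5,-0.1,0,65, -0.1,11.5,-0.1,0,65]';python3 look.py s12.png 380 250 100 80 7
```

```text
t: 11.7
position: [0.4749, -0.2856, -0.0101]
tool_rot: [0.699, -0.699, -0.107, 0.107]
wrist_force: [-0.5, -0.4, -0.4]
finger_gap: 0.0551
11.75 [ 0.47514597 -0.28606713 -0.00935131] 0.055506259834160035 [0.24539218 0.76869182 0.08407285]
```

View pics/s12.png

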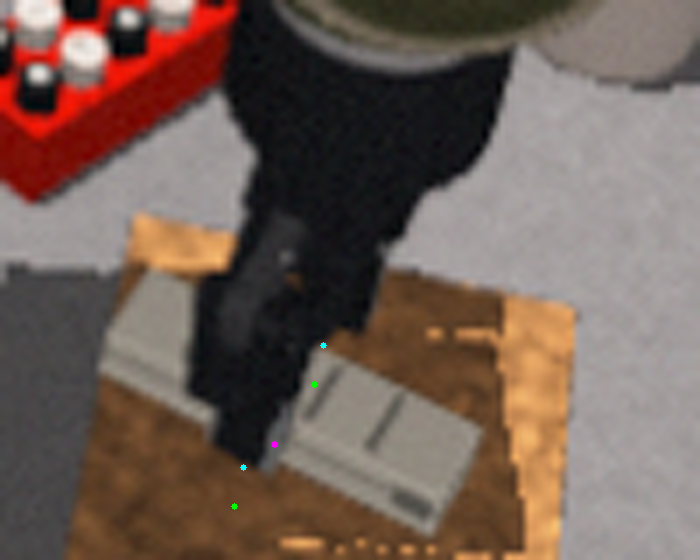

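```bash
python3 -m creep '[0,0,0,0,35, 0,0,0,0,25, 0,0,0,0,20, 0,0,0,0,20]'; python3 -m creep '[0,-3,0,0,20, 0,-7,0,0,20, 0,-11,0,0,20, 0,-12,0,0,20, 0,-12,0,0,20]';python3 look.py s13.png 330 150 150 200 3; python3 go.py 0.4572 0.3329 0.105 -60.5
```

```text
t: 12.25
position: [0.4752, -0.2866, -0.0087]
tool_rot: [-0.698, 0.699, 0.108, -0.107]
wrist_force: [-1.3, 1.7, 5.9]
finger_gap: 0.0294
t: 12.88
position: [0.4746, -0.2862, 0.1099]
tool_rot: [-0.699, 0.699, 0.107, -0.107]
wrist_force: [0.2, 0.5, -1.1]
finger_gap: 0.0295
12.925 [ 0.47420762 -0.28585323  0.10902057] 0.02944489404374142 [-0.43759819  0.23014264 -0.11763509]
t 12.93 pos [ 0.4742 -0.2859  0.109 ] yaw 17.4 gap 0.0294 -> shift [16.9   0.46 59.55] spin 1.36 j6 -1.06 tilt -1.0
```

View pics/s13.png

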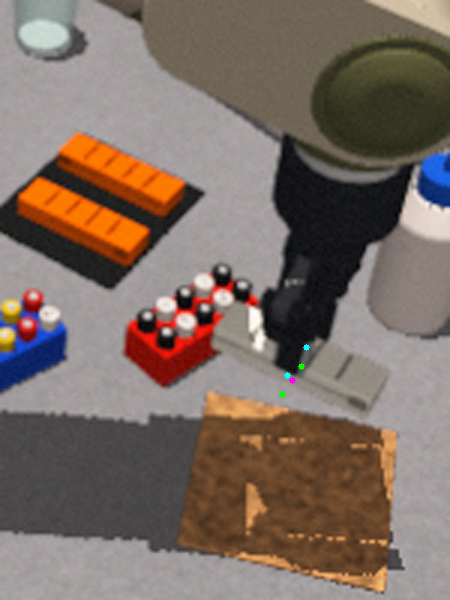

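```bash
python3 - <<'E'
from h import *
a=px2w(crop2px([(82,232),(118,303),(165,390),(203,465)],(193,170)),.028)
m1=a[:2].mean(0);m2=a[2:].mean(0);print(a,np.linalg.norm(m1-m2),np.degrees(np.arctan2(*(m1-m2)[::-1])))
v=np.array([np.cos(np.radians(-60.5)),np.sin(np.radians(-60.5))]);print("blue centre",(m1+m2)/2+v*.055)
print("white_b - .035 v", np.array([.489,.271])-.035*v, "whitea from wb", np.array([.489,.271])-.07*v)
E
python3 -m creep '[0.5,0,3.5,0.1,20, 2.5,0,9,0.25,20, 4.5,0,15,0.42,20, 6.5,0,21,0.58,20, 8.5,0,27,0.74,20, 10.5,0,33,0.9,20, 12.5,0,39,1.06,20, 14,0,45,1.22,20]'; python3 go.py 0.4572 0.3329 0.105 -60.5
```

```text
[[0.49217074 0.37431958]
 [0.4653556  0.35950076]
 [0.43268897 0.34040086]
 [0.40464705 0.32504729]] 0.06913839581708245 29.634076348037837
blue centre [0.47579889 0.30194756]
white_b - .035 v [0.47176518 0.30146245] whitea from wb [0.45453035 0.3319249 ]
t: 13.92
position: [0.4743, 0.1569, 0.1085]
tool_rot: [-0.636, 0.637, -0.309, 0.307]
wrist_force: [0.5, -1.3, -0.7]
finger_gap: 0.0292
t 13.93 pos [0.4743 0.1569 0.1085] yaw -51.6 gap 0.0292 -> shift [-14.86   0.35   9.58] spin 0.155 j6 0.99 tilt -1.0
```

```bash
python3 -m creep '[-4,0,2.6,0.05,20, -8.5,0,5.5,0.1,20, -13,0,8.5,0.155,20, -14.9,0,9.6,0.155,20, -14.9,0,9.6,0.155,20, -14.9,0,9.6,0.155,20]'; python3 go.py 0.455 0.3315 0.03 -60.5
```

```text
t: 14.68
position: [0.4569, 0.3306, 0.1091]
tool_rot: [-0.611, 0.612, -0.355, 0.355]
wrist_force: [0.1, 0.0, 0.3]
finger_gap: 0.0295
t 14.68 pos [0.4569 0.3306 0.1091] yaw -60.2 gap 0.0295 -> shift [-0.18  7.91 -0.11] spin 0.004 j6 1.47 tilt -1.0
```

```bash
python3 -m creep '[-0.2,3,-0.1,0,20, -0.2,6,-0.1,0,20, -0.2,8,-0.1,0,20, -0.2,8,-0.1,0,20]'; python3 look.py s14.png 210 120 110 90 7;python3 go.py 0.455 0.3315 0.0165 -60.5
```

```text
t: 15.18
position: [0.4547, 0.3313, 0.0287]
tool_rot: [-0.61, 0.612, -0.356, 0.354]
wrist_force: [-0.4, -0.1, -0.8]
finger_gap: 0.0295
15.225 [0.45541883 0.33185363 0.02994899] 0.02943862801695526 [-1.17835487  0.20033077  0.10851405]
t 15.22 pos [0.4554 0.3319 0.0299] yaw -60.3 gap 0.0294 -> shift [ 0.01  1.34 -0.05] spin 0.004 j6 1.47 tilt -1.0
```

View pics/s14.png

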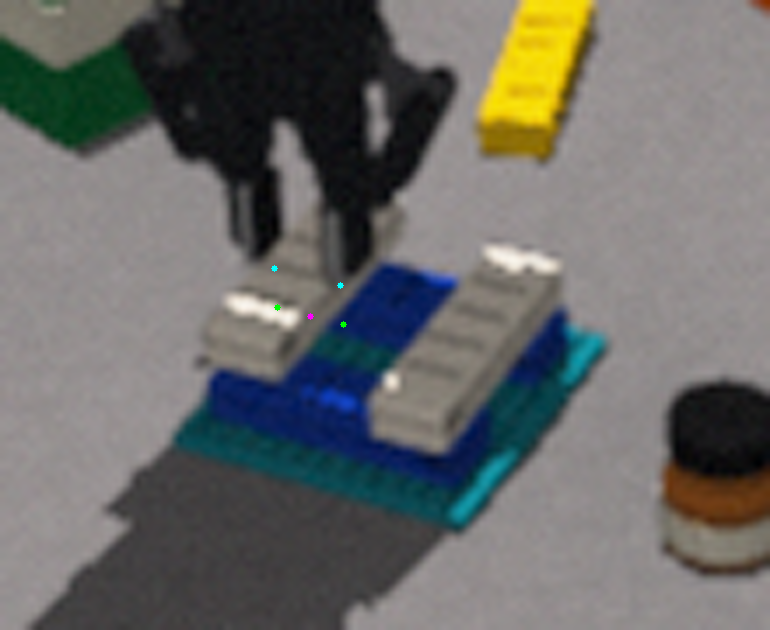

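It is lined up above the blue pair. Lowering to contact.

```bash
python3 -m creep '[0,0.6,0,0,20, 0,1.1,0,0,20, 0,1.1,0,0,20]'; python3 -m creep '[0,0.15,0,0,20, 0,0.15,0,0,20]'; python3 -m creep '[0,0.1,0,0,20, 0,0.1,0,0,20]'
```

```text
t: 15.6
position: [0.4551, 0.3327, 0.0188]
tool_rot: [-0.612, 0.612, -0.355, 0.355]
wrist_force: [0.3, 0.1, 0.3]
finger_gap: 0.0293
t: 15.85
position: [0.4552, 0.3328, 0.0175]
tool_rot: [0.612, -0.612, 0.355, -0.355]
wrist_force: [-0.5, 0.0, 0.3]
finger_gap: 0.0294
t: 16.1
position: [0.4552, 0.3327, 0.0165]
tool_rot: [-0.612, 0.612, -0.355, 0.355]
wrist_force: [0.2, 0.1, -0.8]
finger_gap: 0.0294
```

```bash
python3 -m creep '[0,0.1,0,0,20, 0,0.1,0,0,20]'; python3 -m creep '[0,0.1,0,0,20, 0,0.1,0,0,20]'
```

```text
t: 16.35
position: [0.4552, 0.3327, 0.0155]
tool_rot: [-0.612, 0.612, -0.355, 0.355]
wrist_force: [0.5, 0.2, -0.1]
finger_gap: 0.0295
t: 16.6
position: [0.4553, 0.3328, 0.0153]
tool_rot: [0.612, -0.612, 0.355, -0.355]
wrist_force: [-3.7, -1.4, 8.0]
finger_gap: 0.0293
```

Contact at .0153, as predicted. Releasing, lifting and checking.

```bash
python3 -m creep '[0,-0.05,0,0,55, 0,-0.05,0,0,55, 0,-0.05,0,0,55, 0,-3,0,0,55, 0,-7,0,0,55, 0,-10,0,0,60, 0,-10,0,0,60]'; python3 look.py s15.png 210 120 110 90 7;python3 go.py 0.5395 -0.0093 0.11 16
```

```text
t: 17.48
position: [0.4562, 0.3332, 0.1165]
tool_rot: [0.613, -0.61, 0.354, -0.356]
wrist_force: [-0.2, -0.6, -0.1]
finger_gap: 0.0514
17.525 [0.45540238 0.33280514 0.11475637] 0.05073440717235513 [-0.99762693  0.16861271  0.03266095]
t 17.52 pos [0.4554 0.3328 0.1148] yaw -60.2 gap 0.0507 -> shift [33.87  0.47 -9.7 ] spin -1.33 j6 1.47 tilt -1.0
```

View pics/s15.png

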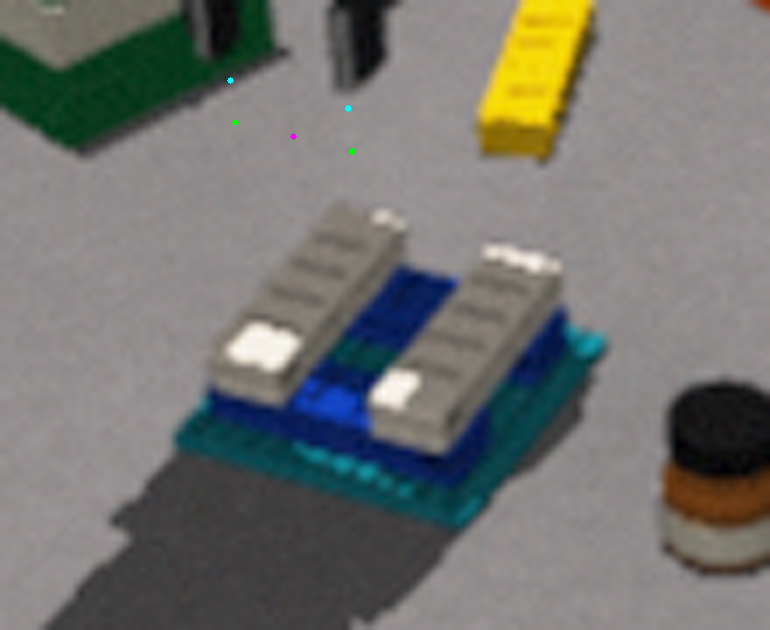

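White layer looks parallel and level. Next, orange_b.

```bash
python3 -m creep '[3.5,0,-1,-0.14,65, 8,0,-2.3,-0.3,65, 12.5,0,-3.6,-0.47,65, 17,0,-4.9,-0.64,65, 21.5,0,-6.2,-0.81,65, 26,0,-7.5,-0.98,65, 30.5,0,-8.7,-1.15,65, 33.9,0,-9.7,-1.33,65]';python3 -m creep '[0,0,0,0,65, 0,0,0,0,65]'
python3 - <<'E'
from h import *
cv2.imwrite("pics/t16.png",cv2.resize(eyes.capture("top")[160:260,180:290],None,fx=7,fy=7,interpolation=cv2.INTER_CUBIC))
E
python3 go.py 0.5395 -0.0093 0 16
```

```text
t: 18.52
position: [0.539, -0.0114, 0.1129]
tool_rot: [0.7, -0.7, -0.099, 0.101]
wrist_force: [0.6, -0.2, 0.5]
finger_gap: 0.0556
t: 18.77
position: [0.5388, -0.009, 0.1135]
tool_rot: [0.701, -0.7, -0.097, 0.098]
wrist_force: [-0.0, 0.1, 0.4]
finger_gap: 0.0557
t 18.82 pos [ 0.5389 -0.0087  0.1138] yaw 15.9 gap 0.0554 -> shift [ 0.06 11.38 -0.09] spin -0.001 j6 -0.51 tilt -1.0
```

View pics/t16.png

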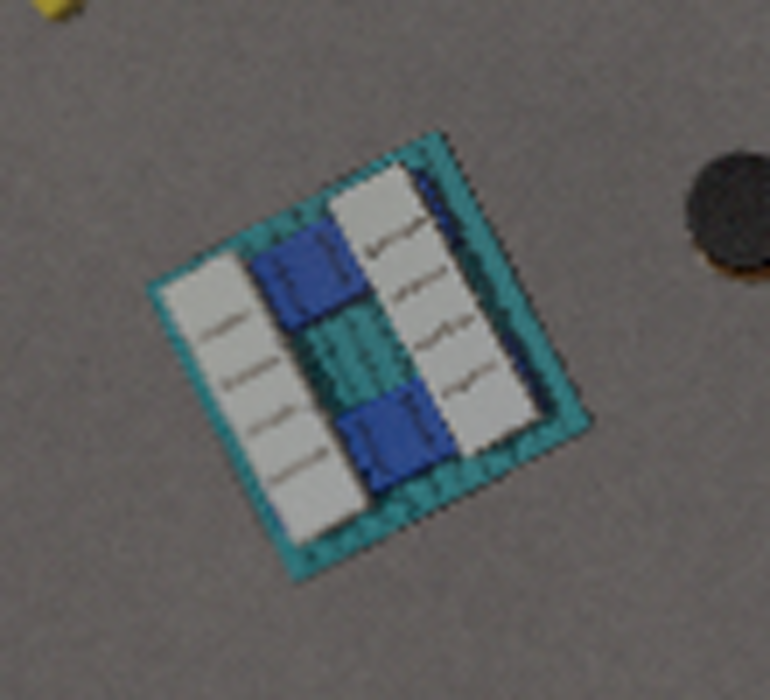

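The whites lie as a parallel pair across the blues (white_a centre near (265,398), white_b near (435,310) in the crop). Measuring, then picking orange_b.

```bash
python3 - <<'E'
from h import *
for n,c,z in [("wa",[(160,290),(235,252),(370,505),(297,545)],.048),("wb",[(328,205),(402,165),(543,412),(468,457)],.048),("mat",[(437,132),(592,425),(298,580),(150,288)],.008)]:
    print(n,*rect(crop2px(c,(180,160)),z))
E
python3 -m creep '[0.05,4,-0.1,0,65, 0.05,8,-0.1,0,65, 0.05,11,-0.1,0,65, 0.05,12.2,-0.1,0,65, 0.05,12.2,-0.1,0,65]';python3 look.py s17.png 310 170 110 90 6
```

```text
wa [0.45540935 0.33313438] 30.036865 [0.03176815 0.10798994 0.03114754 0.1091383 ]
wb [0.48920956 0.2699291 ] 30.909744 [0.03154637 0.10695522 0.03249381 0.10845006]
mat [0.47400913 0.30231398] 29.046967 [0.1283181  0.12761484 0.12706864 0.1266442 ]
t: 19.45
position: [0.5401, -0.0099, -0.0075]
tool_rot: [0.7, -0.7, -0.098, 0.099]
wrist_force: [0.4, 0.5, 0.1]
finger_gap: 0.0552
19.5 [ 0.54063269 -0.01017133 -0.00674109] 0.05566518208143384 [ 0.13662863 -0.18301504  0.08205131]
```

View pics/s17.png

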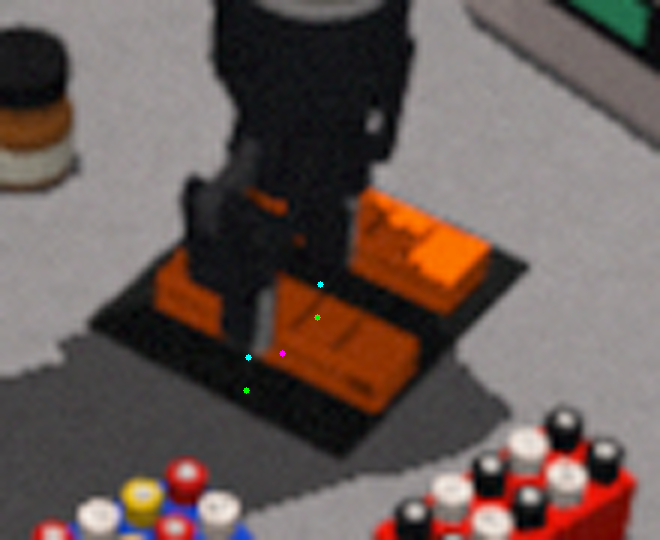

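```bash
python3 -m creep '[0,0.1,0,0,35, 0,0.1,0,0,25, 0,0.1,0,0,20, 0,0.1,0,0,20]'; python3 -m creep '[0,-3,0,0,20, 0,-7,0,0,20, 0,-11,0,0,20, 0,-13,0,0,20, 0,-13,0,0,20]';python3 look.py s18.png 310 130 110 130 5; python3 go.py 0.5044 0.3193 0.12 29.6
```

```text
t: 20.0
position: [0.5409, -0.0105, -0.0071]
tool_rot: [-0.7, 0.7, 0.099, -0.098]
wrist_force: [-0.9, 0.6, 6.5]
finger_gap: 0.0289
t: 20.62
position: [0.5409, -0.0106, 0.1231]
tool_rot: [-0.7, 0.701, 0.1, -0.097]
wrist_force: [-0.0, -0.3, -0.5]
finger_gap: 0.0287
20.675 [ 0.54022671 -0.01049179  0.12168297] 0.02882019887528776 [ 0.55733813 -0.625163   -0.53007034]
t 20.68 pos [ 0.5402 -0.0105  0.1217] yaw 16.0 gap 0.0288 -> shift [ 5.64  0.16 32.69] spin -0.238 j6 -0.52 tilt -1.0
```

View pics/s18.png

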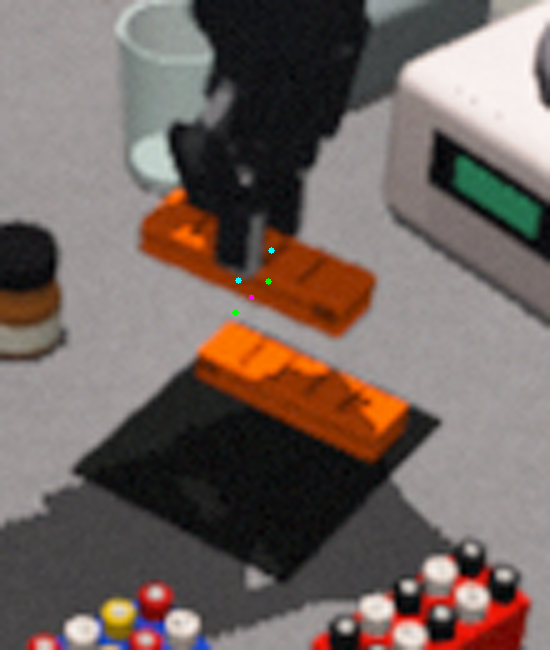

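Held level. Base is 11 mm above the reading, so contact on the whites should come at about .037. Carrying it over the tower.

```bash
python3 -m creep '[0.5,0,3,-0.03,20, 1.3,0,7.5,-0.06,20, 2.1,0,12,-0.1,20, 2.9,0,17,-0.13,20, 3.8,0,22,-0.16,20, 4.6,0,27,-0.2,20, 5.4,0,31,-0.23,20, 5.6,0,32.7,-0.24,20]';python3 -m creep '[0,0,0,0,20, 0,0,0,0,20]'; python3 go.py 0.5044 0.3193 0.045 29.6
```

```text
t: 21.68
position: [0.5029, 0.3208, 0.12]
tool_rot: [-0.683, 0.683, 0.181, -0.183]
wrist_force: [0.6, -0.6, -1.4]
finger_gap: 0.0287
t: 21.92
position: [0.5042, 0.318, 0.1212]
tool_rot: [-0.683, 0.684, 0.181, -0.181]
wrist_force: [-0.4, -0.7, -0.7]
finger_gap: 0.0288
t 21.93 pos [0.5042 0.318  0.1212] yaw 29.7 gap 0.0288 -> shift [0.09 7.62 0.11] spin 0.001 j6 -0.15 tilt -1.0
```

```bash
python3 -m creep '[0.1,3,0.1,0,20, 0.1,6,0.1,0,20, 0.1,7.6,0.1,0,20, 0.1,7.6,0.1,0,20]'; python3 look.py s19.png 210 100 110 110 6;python3 go.py 0.5044 0.3193 0.038 29.6
```

```text
t: 22.42
position: [0.5043, 0.3198, 0.045]
tool_rot: [-0.683, 0.684, 0.181, -0.182]
wrist_force: [-0.3, 0.8, -0.5]
finger_gap: 0.0291
22.475 [0.50480836 0.32026514 0.04605875] 0.02873345981524008 [ 1.26618271  0.1976457  -0.26435762]
t 22.48 pos [0.5048 0.3203 0.0461] yaw 29.7 gap 0.0287 -> shift [-0.08  0.81 -0.06] spin 0.002 j6 -0.15 tilt -1.0
```

View pics/s19.png

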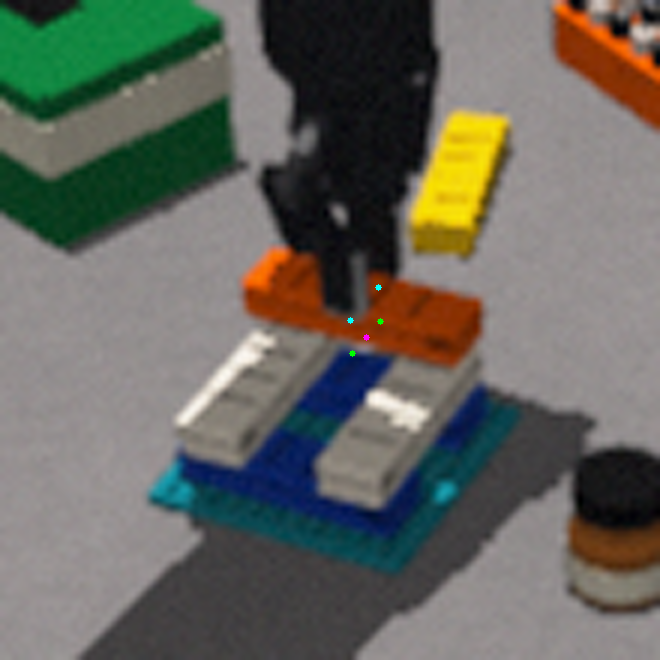

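```bash
python3 -m creep '[0,0.4,0,0,20, 0,0.6,0,0,20, 0,0.6,0,0,20]'; python3 -m creep '[0,0.1,0,0,20, 0,0.1,0,0,20]'; python3 -m creep '[0,0.1,0,0,20, 0,0.1,0,0,20]'
```

```text
t: 22.85
position: [0.5044, 0.3207, 0.0397]
tool_rot: [0.683, -0.683, -0.182, 0.181]
wrist_force: [0.7, 0.5, -0.7]
finger_gap: 0.0288
t: 23.1
position: [0.5043, 0.3207, 0.0385]
tool_rot: [0.683, -0.683, -0.181, 0.181]
wrist_force: [-0.3, -0.3, -0.1]
finger_gap: 0.029
t: 23.35
position: [0.5043, 0.3206, 0.0374]
tool_rot: [-0.683, 0.683, 0.181, -0.182]
wrist_force: [-0.3, 0.4, -0.4]
finger_gap: 0.0288
```

```bash
python3 -m creep '[0,0.07,0,0,20, 0,0.07,0,0,20]'
```

```text
t: 23.6
position: [0.5044, 0.3207, 0.037]
tool_rot: [0.683, -0.683, -0.182, 0.181]
wrist_force: [0.4, -0.3, 0.8]
finger_gap: 0.0286
```

```bash
python3 -m creep '[0,0.04,0,0,20, 0,0.04,0,0,55, 0,0.04,0,0,55, 0,0.04,0,0,55, 0,-3,0,0,55, 0,-6,0,0,55, 0,-8,0,0,60, 0,-8,0,0,60]'; python3 look.py s20.png 210 100 110 110 6;python3 go.py 0.6045 0.0161 0.11 14.5
```

```text
t: 24.6
position: [0.505, 0.3209, 0.118]
tool_rot: [0.684, -0.683, -0.182, 0.18]
wrist_force: [-0.5, -0.6, 0.4]
finger_gap: 0.0513
24.65 [0.50432528 0.32064581 0.11658529] 0.05086367789611407 [-0.80732516  0.3324469  -0.55523806]
t 24.65 pos [0.5043 0.3206 0.1166] yaw 29.7 gap 0.0509 -> shift [ -6.41   0.66 -31.41] spin 0.266 j6 -0.15 tilt -1.0
```

View pics/s20.png

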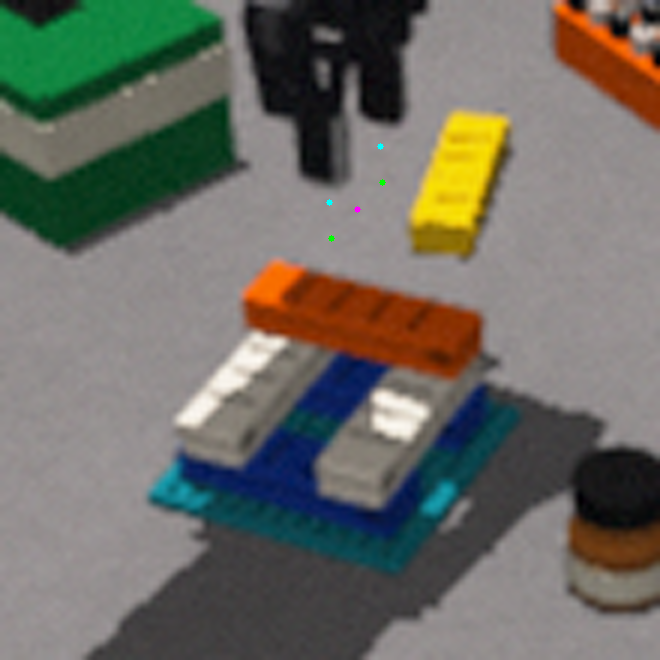

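Orange_b lies flat across the whites. Now orange_a.

```bash
python3 -m creep '[-0.5,0,-3,0.03,65, -1.4,0,-7.5,0.06,65, -2.3,0,-12,0.1,65, -3.2,0,-16.5,0.14,65, -4.2,0,-21,0.18,65, -5.1,0,-25.5,0.22,65, -6,0,-30,0.25,65, -6.4,0,-31.4,0.27,65]';python3 -m creep '[0,0,0,0,65, 0,0,0,0,65]'
python3 - <<'E'
from h import *
cv2.imwrite("pics/t21.png",cv2.resize(eyes.capture("top")[160:260,180:290],None,fx=7,fy=7,interpolation=cv2.INTER_CUBIC))
E
python3 go.py 0.605 0.0162 -0.007 14.5
```

```text
t: 25.65
position: [0.6044, 0.014, 0.1152]
tool_rot: [0.702, -0.702, -0.086, 0.087]
wrist_force: [0.4, 0.5, -0.3]
finger_gap: 0.0556
t: 25.9
position: [0.6041, 0.0176, 0.1164]
tool_rot: [0.702, -0.701, -0.088, 0.089]
wrist_force: [-0.5, 0.5, 0.2]
finger_gap: 0.0555
t 25.95 pos [0.6041 0.0177 0.1166] yaw 14.4 gap 0.0556 -> shift [ 0.05 12.36 -0.17] spin -0.002 j6 -0.42 tilt -1.0
```

View pics/t21.png

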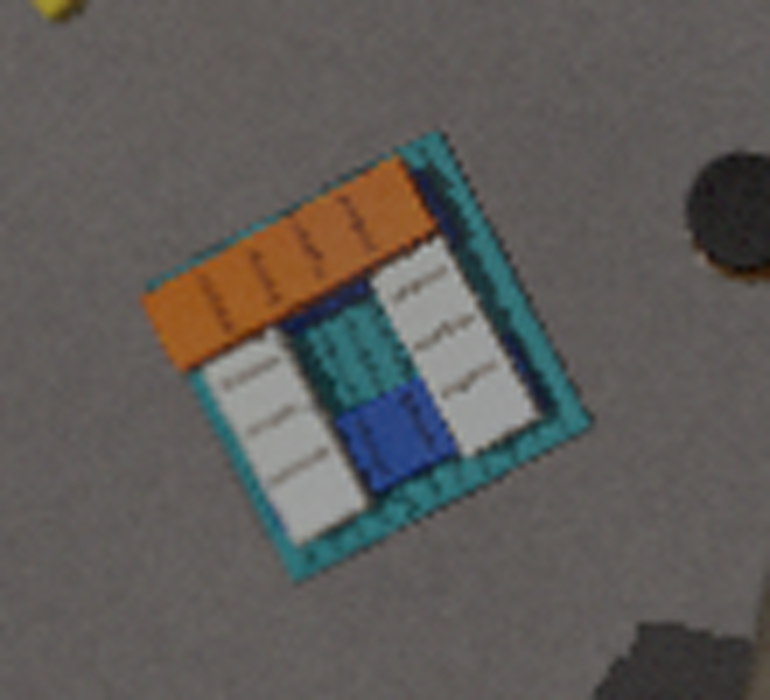

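```bash
python3 - <<'E'
from h import *
c,a,L=rect(crop2px([(143,297),(400,155),(440,235),(188,372)],(180,160)),.068);print(c,a,L)
t=np.radians(29.6);d=c-np.array([.474,.302]);print("along matx,maty",d@[np.cos(t),np.sin(t)],d@[-np.sin(t),np.cos(t)])
E
python3 -m creep '[0,4,-0.1,0,65, 0,8,-0.1,0,65, 0,11,-0.1,0,65, 0,12.5,-0.1,0,65, 0,12.5,-0.1,0,65]';python3 look.py s22.png 310 160 110 90 6
```

```text
[0.5034202  0.31988174] 119.34493 [0.10881498 0.03334043 0.10599319 0.03275292]
along matx,maty 0.03441323089036076 0.0010162241331667793
t: 26.58
position: [0.6045, 0.0159, -0.0084]
tool_rot: [0.702, -0.701, -0.088, 0.088]
wrist_force: [0.3, -0.7, 0.3]
finger_gap: 0.0553
26.625 [ 0.60515919  0.01565515 -0.0074546 ] 0.055653662716833044 [ 0.08229238 -0.50238969  0.90487564]
```

View pics/s22.png

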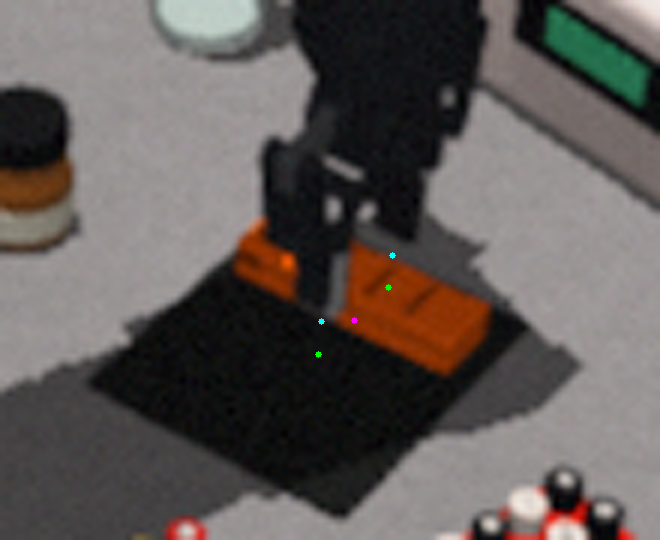

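Orange_b is within 1 mm of ideal (34.4 mm off centre, 1.0 mm lengthwise). Gripping orange_a.

```bash
python3 -m creep '[0,0,0,0,35, 0,0,0,0,25, 0,0,0,0,20, 0,0,0,0,20]'; python3 -m creep '[0,-3,0,0,20, 0,-7,0,0,20, 0,-11,0,0,20, 0,-13,0,0,20, 0,-13,0,0,20]';python3 go.py 0.4436 0.2847 0.12 29.6
```

```text
t: 27.12
position: [0.6056, 0.0152, -0.0065]
tool_rot: [-0.701, 0.702, 0.089, -0.087]
wrist_force: [-1.0, 0.9, 6.3]
finger_gap: 0.0286
t: 27.75
position: [0.6056, 0.0152, 0.1237]
tool_rot: [-0.701, 0.702, 0.089, -0.087]
wrist_force: [-0.2, -0.5, -0.7]
finger_gap: 0.028
t 27.75 pos [0.6056 0.0152 0.1237] yaw 14.3 gap 0.028 -> shift [-9.06  0.29 30.11] spin -0.268 j6 -0.42 tilt -1.0
```

```bash
python3 -m creep '[-0.9,0,3,-0.03,20, -2.2,0,7.5,-0.07,20, -3.5,0,12,-0.11,20, -4.8,0,16.3,-0.15,20, -6.1,0,20.5,-0.19,20, -7.4,0,24.7,-0.23,20, -8.7,0,28.9,-0.26,20, -9.1,0,30.1,-0.27,20]';python3 -m creep '[0,0,0,0,20, 0,0,0,0,20]'; python3 go.py 0.4436 0.2847 0.05 29.6;python3 look.py s23.png 190 60 140 150 4
```

```text
t: 28.75
position: [0.4407, 0.286, 0.1209]
tool_rot: [0.683, -0.683, -0.182, 0.183]
wrist_force: [0.1, -0.6, -0.1]
finger_gap: 0.0283
t: 29.0
position: [0.4429, 0.2837, 0.1215]
tool_rot: [-0.683, 0.684, 0.181, -0.181]
wrist_force: [-0.5, 0.4, -0.1]
finger_gap: 0.0281
t 29.0 pos [0.4429 0.2837 0.1215] yaw 29.7 gap 0.0281 -> shift [0.11 7.15 0.06] spin 0.001 j6 -0.17 tilt -1.0
29.05 [0.44300834 0.28361305 0.1215712 ] 0.028276502719946688 [-0.30874243  0.49406298 -0.86795075]
```

View pics/s23.png

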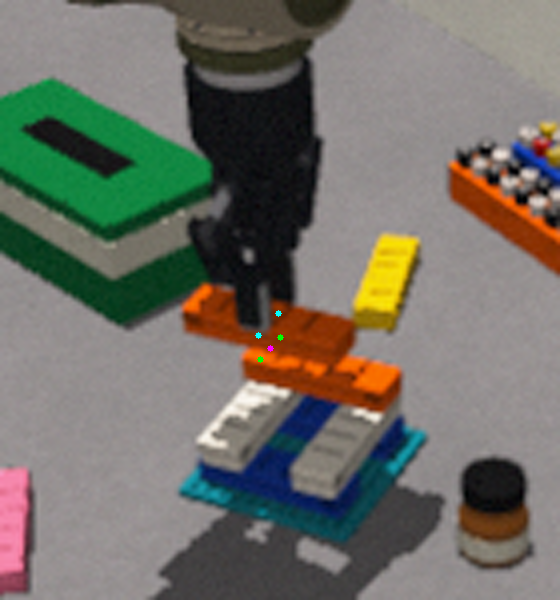

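```bash
python3 -m creep '[0.1,3,0.1,0,20, 0.1,6,0.1,0,20, 0.1,7.4,0.1,0,20, 0.1,7.4,0.1,0,20]'; python3 look.py s24.png 210 100 110 110 6
```

```text
t: 29.55
position: [0.4429, 0.2854, 0.0475]
tool_rot: [-0.683, 0.684, 0.181, -0.182]
wrist_force: [-0.6, -0.7, 0.1]
finger_gap: 0.028
29.6 [0.44332873 0.28577362 0.04833764] 0.028042749752227737 [ 0.53457399  0.08952926 -0.14368262]
```

View pics/s24.png

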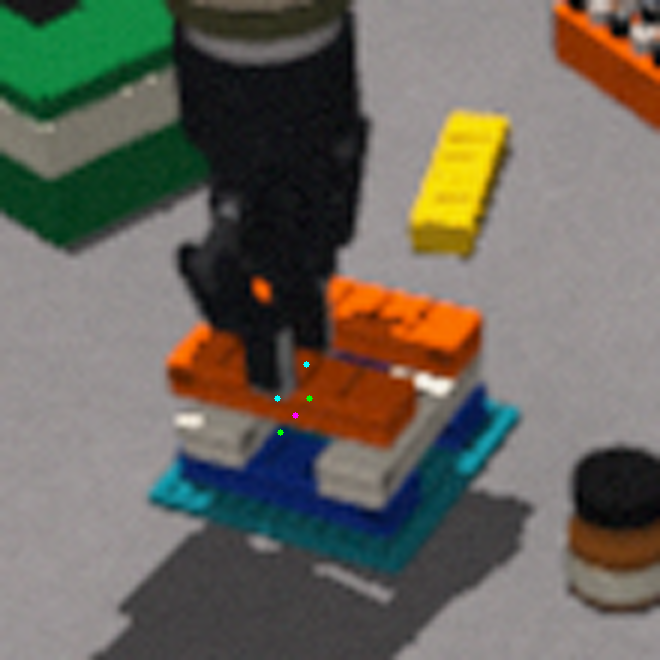

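```bash
python3 -m creep '[0,0.5,0,0,20, 0,0.8,0,0,20, 0,0.8,0,0,20]'; python3 -m creep '[0,0.1,0,0,20, 0,0.1,0,0,20]'; python3 -m creep '[0,0.07,0,0,20, 0,0.07,0,0,20]'
```

```text
t: 29.98
position: [0.4427, 0.2859, 0.0398]
tool_rot: [-0.683, 0.683, 0.181, -0.181]
wrist_force: [0.3, -0.7, -0.5]
finger_gap: 0.0285
t: 30.22
position: [0.4428, 0.2859, 0.0388]
tool_rot: [-0.683, 0.683, 0.181, -0.181]
wrist_force: [-0.1, 0.0, 0.0]
finger_gap: 0.0282
t: 30.48
position: [0.4427, 0.2859, 0.0381]
tool_rot: [-0.683, 0.683, 0.181, -0.182]
wrist_force: [-0.7, 0.2, -0.6]
finger_gap: 0.0281
```

```bash
python3 -m creep '[0,0.07,0,0,20, 0,0.07,0,0,20]'; python3 -m creep '[0,0.05,0,0,20, 0,0.05,0,0,20]'
```

```text
t: 30.72
position: [0.4428, 0.286, 0.0376]
tool_rot: [-0.683, 0.683, 0.182, -0.181]
wrist_force: [-0.9, -0.4, 2.6]
finger_gap: 0.0282
t: 30.98
position: [0.4428, 0.286, 0.0375]
tool_rot: [-0.683, 0.683, 0.182, -0.181]
wrist_force: [-3.0, -1.4, 7.2]
finger_gap: 0.0279
```

Contact. Releasing and withdrawing sideways, clear of the top view.

```bash
python3 -m creep '[0,-0.05,0,0,55, 0,-0.05,0,0,55, 0,-0.05,0,0,55, 0,-3,0,0,55, 0,-7,0,0,55, 0,-11,0,0,55, 0,-13,0,0,55, 0,-13,0,0,55]'; python3 go.py 0.45 0 0.17 20
```

```text
t: 31.98
position: [0.4433, 0.2862, 0.1679]
tool_rot: [0.684, -0.683, -0.182, 0.181]
wrist_force: [0.9, 0.6, -0.5]
finger_gap: 0.0468
t 31.98 pos [0.4433 0.2862 0.1679] yaw 29.7 gap 0.0468 -> shift [-13.61  -0.24 -25.18] spin 0.17 j6 -0.17 tilt -1.0
```

```bash
python3 -m creep '[-1.5,0,-3,0,55, -4,0,-7,0,55, -6.5,0,-12,0,55, -9,0,-17,0,55, -12,0,-22,0,55, -13.6,0,-25,0,55, -13.6,0,-25,0,55, -13.6,0,-25,0,55]'; python3 look.py s25.png 210 100 110 110 6
python3 - <<'E'
from h import *
im=eyes.capture("top");cv2.imwrite("pics/t25full.png",im)
cv2.imwrite("pics/t25.png",cv2.resize(im[160:260,180:290],None,fx=7,fy=7,interpolation=cv2.INTER_CUBIC))
E
```

```text
t: 32.98
position: [0.4483, 0.0019, 0.1661]
tool_rot: [0.684, -0.683, -0.181, 0.182]
wrist_force: [-0.3, 0.6, 0.1]
finger_gap: 0.047
33.025 [0.44837781 0.00218947 0.16627822] 0.047048832248111155 [0.13382251 0.47152186 0.63934932]
```

View pics/t25.png

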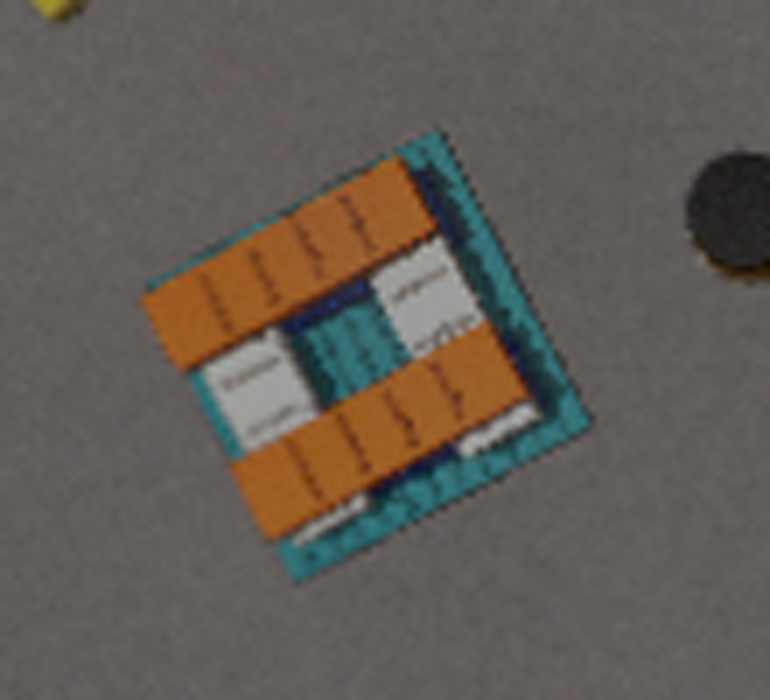

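View pics/s25.png

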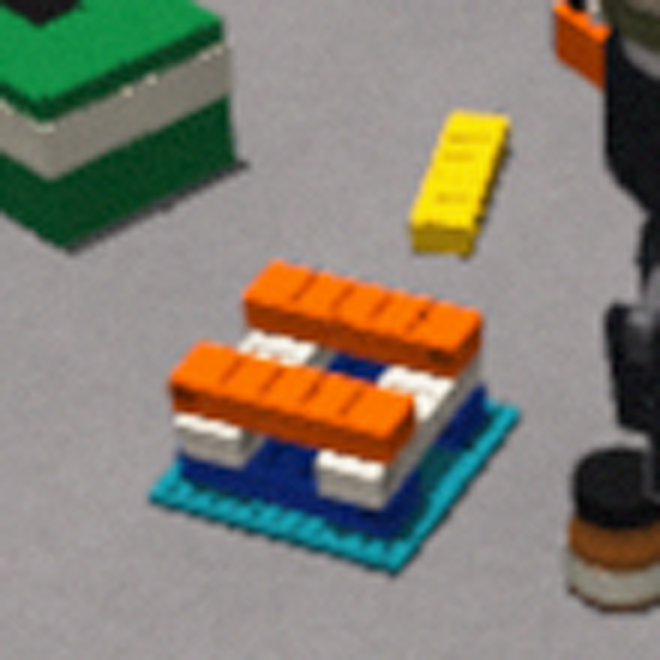

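View pics/t25full.png

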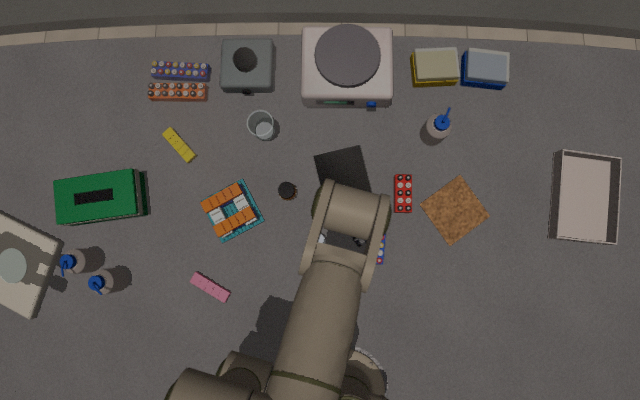

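Run:
```python
from h import *
t=np.radians(29.6)
for q in ([(143,297),(400,155),(440,235),(188,372)],[(232,463),(487,323),(530,398),(273,540)]):
  c,a,L=rect(crop2px(q,(180,160)),.068);d=c-np.array([.474,.302]);print(c,a,"off,len",d@[np.cos(t),np.sin(t)],d@[-np.sin(t),np.cos(t)])
```

```text
[0.5034202  0.31988174] 119.34493 off,len 0.03441323089036076 0.0010162241331667793
[0.44276062 0.28548414] 119.56265 off,len -0.03532036263036166 0.001069978634046313
```

The oranges are at +34.4 and −35.3 mm, 1 mm off lengthwise and square. The arm is clear, so I'm handing in.

```bash
python3 -c "
from rig import robot
print(robot.read_state()['t']);print(robot.sign_off())"
```

```text
33.075
the job is handed in; nothing more can be done
None
```

The drying tower is complete and handed in at 33 s of the 72 s allowed. I set orange_a aside on the empty half of the black pad, laid white_a beside white_b, then laid orange_b and orange_a across the whites.

**Last checks, from the camera pictures:**

| Layer | Distance from mat centre | Off-centre lengthwise | Square within |
|---|---|---|---|
| Whites, measured before the oranges went on | about 35 mm each side | a few mm at most | about 2° |
| Oranges, at the end | 34.4 mm and 35.3 mm | about 1 mm | about 0.3° |

- **Tower:** in the side view all three layers looked flat.
- **Blue pair:** it looked unmoved in the pictures, but I did not measure it again at the end.
- **Bystanders:** those in view looked unmoved. The arm hid the dishes and most of the blue rack in the last top picture, but it never came close to either.
- **Arm:** clear of everything at hand-in.

**What failed or disagreed:**
- **Missed grasp:** my first grasp of orange_a closed on nothing. The finger ends sat about 18–24 mm above where the TCP reading put them. I then worked out heights from the side pictures and light contact, at most about 12 N.
- **Camera offset:** the side and top cameras disagreed by about 2.5 mm, close to the stated 2 mm calibration.

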